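# Shim, close and bolt down a crate of glasses

### The job

Get this crate of glasses ready for the road: slide every yellow shim on the bench into a gap of its own under the front of the crate (any gap), all the way in until its orange stop touches the crate; then shut the lid, and with the lid shut turn both black bolt knobs clockwise to their end stops. Finish with all the shims still fully home, and leave the boxed glass, the candle and the tape where they are.

Things in the scene. Friction and masses are not known exactly. Their poses are not given: they have to be found in the camera images.
- shim0: yellow shim blade, flat, 110 long (x) x 44 wide x 6 thick, 90 g, one of 3 to 5 alike. Origin: underside, centre line, under the front face of its stop; +x to the tip. Reaches 55 ahead of the origin (last 15 only 32 wide), 55 behind. Orange stop rib at x = -8 to 0, 20 high. Upright black grip tab x = -51 to -15 (middle -33), 12 thick in y, z = 6 to 62
- shim1: yellow shim blade, flat, 110 long (x) x 44 wide x 6 thick, 90 g, one of 3 to 5 alike. Origin: underside, centre line, under the front face of its stop; +x to the tip. Reaches 55 ahead of the origin (last 15 only 32 wide), 55 behind. Orange stop rib at x = -8 to 0, 20 high. Upright black grip tab x = -51 to -15 (middle -33), 12 thick in y, z = 6 to 62
- shim2: yellow shim blade, flat, 110 long (x) x 44 wide x 6 thick, 90 g, one of 3 to 5 alike. Origin: underside, centre line, under the front face of its stop; +x to the tip. Reaches 55 ahead of the origin (last 15 only 32 wide), 55 behind. Orange stop rib at x = -8 to 0, 20 high. Upright black grip tab x = -51 to -15 (middle -33), 12 thick in y, z = 6 to 62
- shim3: yellow shim blade, flat, 110 long (x) x 44 wide x 6 thick, 90 g, one of 3 to 5 alike. Origin: underside, centre line, under the front face of its stop; +x to the tip. Reaches 55 ahead of the origin (last 15 only 32 wide), 55 behind. Orange stop rib at x = -8 to 0, 20 high. Upright black grip tab x = -51 to -15 (middle -33), 12 thick in y, z = 6 to 62
- shim4: yellow shim blade, flat, 110 long (x) x 44 wide x 6 thick, 90 g, one of 3 to 5 alike. Origin: underside, centre line, under the front face of its stop; +x to the tip. Reaches 55 ahead of the origin (last 15 only 32 wide), 55 behind. Orange stop rib at x = -8 to 0, 20 high. Upright black grip tab x = -51 to -15 (middle -33), 12 thick in y, z = 6 to 62
- crate: low blue crate of glasses, fixed on a plywood board (top 10 above the bench). Origin: on the bench under the middle of the crate's front face (towards the robot); x to its back, y to its left. Crate 175 deep (x 0 to 175), 334 wide, top at z = 95; the board, 360 wide, reaches 110 out in front; black lines lead to 5 gaps under the front (gap0 to gap4) at y = 128, 64, 0, -64, -128
- gap0 (a point): mouth of gap 0 (leftmost) under the crate, below a white mark: on the board's top (z = 10), in the plane of the crate's front face, middle of the width. The gap is 50 wide, 10 high, 175 deep, black skids 14 wide at its sides; x points into it. A shim that is home has its origin here, its stop against the crate
- gap1 (a point): mouth of gap 1 (counted from the left) under the crate, below a white mark: on the board's top (z = 10), in the plane of the crate's front face, middle of the width. The gap is 50 wide, 10 high, 175 deep, black skids 14 wide at its sides; x points into it. A shim that is home has its origin here, its stop against the crate
- gap2 (a point): mouth of gap 2 (counted from the left) under the crate, below a white mark: on the board's top (z = 10), in the plane of the crate's front face, middle of the width. The gap is 50 wide, 10 high, 175 deep, black skids 14 wide at its sides; x points into it. A shim that is home has its origin here, its stop against the crate
- gap3 (a point): mouth of gap 3 (counted from the left) under the crate, below a white mark: on the board's top (z = 10), in the plane of the crate's front face, middle of the width. The gap is 50 wide, 10 high, 175 deep, black skids 14 wide at its sides; x points into it. A shim that is home has its origin here, its stop against the crate
- gap4 (a point): mouth of gap 4 (rightmost) under the crate, below a white mark: on the board's top (z = 10), in the plane of the crate's front face, middle of the width. The gap is 50 wide, 10 high, 175 deep, black skids 14 wide at its sides; x points into it. A shim that is home has its origin here, its stop against the crate
- lid (a joint): white crate lid, 175 x 340 x 8, hinged along the far top rim (axis 175 behind the front face, 95.5 above the bench, at the lid's underside). Rad: 0 = shut flat, grows as its front edge swings up (starts 0.7 to 1.1). A stiff hinge holds it where it is left; under 8 N on the pad pushes it shut. No handle: push its outer side
- lid_pad (a point): middle of the blue pad (30 x 70) on the lid's outer side, 155 from the hinge axis, near its front edge: the place to push; on the surface (8 above the hinge line); its z is the outward normal of the lid
- lid_hinge (a point): middle of the lid's hinge axis; its x and z turn with the lid (x points from the front edge to the hinge)
- bolt_l (a joint): turn in rad of the left (y = 115) captive bolt on the lid: starts at 0 to 0.4, grows clockwise seen from above, end stop at 2.6 (fully tight). Stays where it is left; takes about 0.1 N m. At 0 its bar lies along the lid's x; at turn t it is t clockwise of that
- bolt_l_grip (a point): grip point of the left (y = 115) black bolt knob: on its axis, 37 above the lid's top face, 50 behind the crate's front face with the lid shut. Bar grip 42 long (its x, turning with the knob) x 14 thick x 32 high, its top 7 above this point; below it a disc 44 in diameter, 8 high, on a 68 mm steel washer 6 high
- bolt_r (a joint): turn in rad of the right (y = -115) captive bolt on the lid: starts at 0 to 0.4, grows clockwise seen from above, end stop at 2.6 (fully tight). Stays where it is left; takes about 0.1 N m. At 0 its bar lies along the lid's x; at turn t it is t clockwise of that
- bolt_r_grip (a point): grip point of the right (y = -115) black bolt knob: on its axis, 37 above the lid's top face, 50 behind the crate's front face with the lid shut. Bar grip 42 long (its x, turning with the knob) x 14 thick x 32 high, its top 7 above this point; below it a disc 44 in diameter, 8 high, on a 68 mm steel washer 6 high
- glass_box: bystander: open cardboard box 85 x 85 x 80 with a glass bowl in it; origin under its middle
- candle: bystander: white pillar candle, 70 in diameter, 90 high; origin under its middle
- tape: bystander: roll of brown tape, lying flat, 90 in diameter, 24 high; origin under its middle
There are look-alikes about, which are no part of the job. What is shaped like the shim0 but red or turquoise is not meant.

How it is judged:
On the way, in this order (a step that is already met when the one before it is completed fails the run):
1. every shim is fully home in a gap (x of shim0 in the frame of crate between -0.005 and 0.004 m and y of shim0 in the frame of crate between -0.145 and 0.145 m and z of shim0 in the frame of crate between 0.006 and 0.016 m and angle between the x axis of each of shim0, shim1, shim2, shim3, shim4 and the x axis of crate, either way round below 0.2 rad and x of shim1 in the frame of crate between -0.005 and 0.004 m and y of shim1 in the frame of crate between -0.145 and 0.145 m and z of shim1 in the frame of crate between 0.006 and 0.016 m and x of shim2 in the frame of crate between -0.005 and 0.004 m and y of shim2 in the frame of crate between -0.145 and 0.145 m and z of shim2 in the frame of crate between 0.006 and 0.016 m and x of shim3 in the frame of crate between -0.005 and 0.004 m and y of shim3 in the frame of crate between -0.145 and 0.145 m and z of shim3 in the frame of crate between 0.006 and 0.016 m and x of shim4 in the frame of crate between -0.005 and 0.004 m and y of shim4 in the frame of crate between -0.145 and 0.145 m and z of shim4 in the frame of crate between 0.006 and 0.016 m), for 0.2 s.
2. the lid is shut (value of joint lid below 0.05 rad), for 0.2 s.
3. both bolts are turned to their end stops (value of joint each of bolt_l, bolt_r above 2.4 rad), for 0.2 s.
At the end, for the whole second after the job is handed in: Every shim present lies on the board in a gap of its own, its stop within 5 mm of the crate's front face, within 0.2 rad of straight, at rest; the lid is shut (under 0.05 rad); both bolts are turned beyond 2.4 rad (stop at 2.6) (all of step 1 and all of step 3 and value of joint lid below 0.05 rad and linear speed of each of shim0, shim1, shim2, shim3, shim4 below 0.02 m/s); the robot touches nothing.
It fails at once if the glass_box is moved more than 3 cm or tipped over (distance of glass_box from where it was at the start of the episode above 0.03 m or angle between glass_box's own z axis and vertical above 0.5 rad).
It fails at once if the candle is moved more than 3 cm or tipped over (distance of candle from where it was at the start of the episode above 0.03 m or angle between candle's own z axis and vertical above 0.5 rad).
It fails at once if the tape is moved more than 3 cm or tipped over (distance of tape from where it was at the start of the episode above 0.03 m or angle between tape's own z axis and vertical above 0.5 rad).
It fails at once if a bolt is turned (beyond 1 rad) while the lid is not shut (value of joint lid above 0.15 rad and value of joint any of bolt_l, bolt_r above 1 rad).
Of shim0, shim1, shim2, shim3, shim4 only 3 to 5 are there at a start; the rules pass over those that are not, and their reading is None.
At some moment in a run one of shim0, shim1, shim2, shim3, shim4 may be knocked a few centimetres aside while the robot is not near it.
Once in a run the grip may slacken for a moment while it holds something.
It also fails if it takes over 210 s, if anything falls off the work surface, if the arm or the gripper's body presses on something with over 40 N, if the wrist force passes 120 N, or if a joint passes its speed limit or range.

### The arm

A 6-joint arm with a two-finger parallel gripper is mounted at the origin on the work surface. World frame = base frame: x ahead of the robot, y to its left, z up, the work surface at z = 0. Lengths are in m, angles in rad, forces in N, time in s.
With the tool pointing down it reaches from about 0.25 to 0.725 m from the base axis. Payload 9.7 kg.
Tool frame: the origin (TCP) lies midway between the tips of the shut fingers; the grasp point (between the pads) lies grasp_offset behind it (grasp_offset is the distance from the TCP to the grasp point, in m); z points along the fingers, y is the line along which they close (so a half turn about z gives the same grasp; the last joint's range is limited). The gripper opens to 85 mm and grips with 20 to 120 N. Pads are 22 mm wide; open, the fingers measure 114 mm over their backs; the gripper's body (76 mm by 85 mm) begins 54 mm behind the grasp point. The pads swing forward as they close: fully open they stand 13 mm farther back than shut.
Start: joints at [-1.343, 0.087, 0.176, 1.66, 0, 1.571], TCP at [0.124, -0.536, 0.231] pointing down, gripper open.
Joint ranges: [-3.13, 3.13], [-0.85, 1.81], [-1.15, 1.24], [-2.2, 2.28], [-1.44, 1.52], [-3.14, 3.14]. Speed limits (rad/s): [2.22, 2.22, 2.57, 3.14, 3.14, 3.14].

### API

Orientations are given as a unit quaternion [w, x, y, z].
In Python, from bench import get_state, snapshot, job_done, grasp_offset gives the robot as it stands.
- The arm moves only by the shell command python3 -m pendant 'ROWS' [OPENING] [FORCE]. ROWS is JSON, a list of rows, each a list of 2 entries, a list of its own where there are three numbers: the shift along the tool's x, y, z as a fraction of full scale, then the turn, a rotation vector about the tool's x, y, z as a fraction of full scale. A call has 1 to 20 rows; each row shifts and turns the commanded pose from where the row before left it, along the tool's axes as they then stand; what a row does not reach is not made up. Full scale, the value 1, is 25 mm for a shift and 0.1 rad for a turn. A row lasts 1/8 s, in which the tool goes at most 62.5 mm and 10.7 degrees, less where a joint would pass 70% of its speed; a pose out of reach is approached as far as the arm can. A call with a number of a shift or a turn outside -1 to 1 is refused whole. A call with a gripper value outside its range is refused whole. OPENING is the closure, from -1 (fully open) to 1 (shut), set as the call begins (- or left out, the last holds). The fingers move at their own pace and stop on an object; FORCE is the grip in N (left out, the last holds). Time passes only in rows, so rows that do not move let the fingers close. It gives the time, the measured TCP pose, the force, the opening and the grip force at its end, in the units of the state.
- get_state(): the state, without advancing time (a new reading comes with each control period).
- snapshot(name): name is "side" or "top" or "wrist"; returns a dict with "frame" (400x640x3 uint8, blue, green, red), "intrinsics" (3x3 intrinsics, pixels), "D" ([k1, k2, p1, p2, k3] as OpenCV has them; the pictures are not rectified), "origin" and "attitude" of the camera in the world; the wrist camera has in their place "tool_from_camera" (4x4, takes a point from camera to tool coordinates, whose origin is the TCP and whose axes are the flange's). Camera axes: x right, y up, looking along -z (the intrinsics and any distortion apply to the point x, -y, -z); pixel columns grow to the right and rows downward; lengths in m; the calibration is good to about 2 mm. A picture is of the moment at which its call begins: read the wrist's pose just before it. There is no depth.
- job_done(): hands the job in; it is judged then, once.
The state is a dict: "clock": time; "qpos": joint angles; "qd": joint speeds; "tau": joint torques, N m; "position": TCP position; "tcp_rot": TCP orientation; "force": force on the tool from outside, world axes, zero at the start; "moment": the same for the moment, N m; "grip_width": opening from 0.0 (shut) to 1.0 (fully open); "finger_force": force on a finger pad.
Only numpy, scipy, OpenCV 4.12 (cv2) and the standard library are available. Lean on these libraries where they do the work, as an engineer would, in place of code of your own. Each camera call takes 0.05 s, during which the arm holds its last target. There are 200 camera calls.

## Working session

There is one attempt and no reset: what is moved stays moved. The work goes in short steps, Python scripts to look and compute and a shell command to move; the robot and the scene stay as the last step left them, time stands still between calls to the robot, and variables do not carry over. Pictures are saved under pics/ and viewed, at most 14 in all, crops included, and the job is handed in when it is done.

```bash
ls; mkdir -p pics; cat > h.py <<'E'
import numpy as np, cv2
from bench import get_state, snapshot, job_done, grasp_offset
from scipy.spatial.transform import Rotation as R
def rot(a):
    a=np.array(a,float)
    if a.shape==(3,3): return a
    return R.from_quat(a,scalar_first=True).as_matrix()
E
python3 - <<'E'
from h import *
s=get_state();print(s);print(grasp_offset)
for n in("top","side","wrist"):
    d=snapshot(n);cv2.imwrite(f"pics/{n}0.png",d["frame"])
    print(n,{k:np.round(v,4).tolist() for k,v in d.items() if k!="frame"})
E
```

```text
pics
{'clock': 0.0, 'qpos': array([-1.34300867e+00,  8.74658348e-02,  1.75127365e-01,  1.65975300e+00,
        8.02173784e-06,  1.57083442e+00]), 'qd': array([ 4.26263877e-04, -4.80936567e-04,  1.34237278e-03,  6.52855706e-04,
       -3.32929095e-05,  1.42263554e-03]), 'tau': array([-1.20888686e-03, -5.20382452e+01,  4.64809656e+01,  1.58499100e-02,
       -2.31670047e-04, -1.49724201e-05]), 'position': array([ 0.12415715, -0.53558648,  0.2305764 ]), 'tcp_rot': array([-6.43832076e-04,  9.93523062e-01,  1.13628806e-01, -6.96226109e-05]), 'force': array([-0.37495418, -0.0208478 ,  0.29163521]), 'moment': array([ 0.02899517, -0.02491875, -0.02456296]), 'finger_force': 0.0, 'grip_width': 1.0029118235555228}
0.0187
top {'intrinsics': [[411.26, 0.0, 313.9398], [0.0, 411.26, 193.3508], [0.0, 0.0, 1.0]], 'D': [0.0305, 0.0, 0.0, 0.0, 0.0], 'origin': [0.3841, 0.04, 1.433], 'attitude': [-0.7029, -0.0314, 0.0514, 0.7087]}
side {'intrinsics': [[500.2323, 0.0, 314.1759], [0.0, 500.2323, 195.3273], [0.0, 0.0, 1.0]], 'D': [-0.1204, 0.0, 0.0, 0.0, 0.0], 'origin': [0.4531, 1.2042, 1.1577], 'attitude': [-0.0466, -0.0093, 0.4093, 0.9112]}
wrist {'intrinsics': [[319.8644, 0.0, 324.0326], [0.0, 319.8644, 204.1384], [0.0, 0.0, 1.0]], 'D': [-0.0279, 0.0, 0.0, 0.0, 0.0], 'tool_from_camera': [[0.0002, 0.9618, 0.2738, 0.0695], [1.0, 0.0, -0.001, -0.0011], [-0.001, 0.2738, -0.9618, -0.1433], [0.0, 0.0, 0.0, 1.0]]}
```

View pics/top0.png

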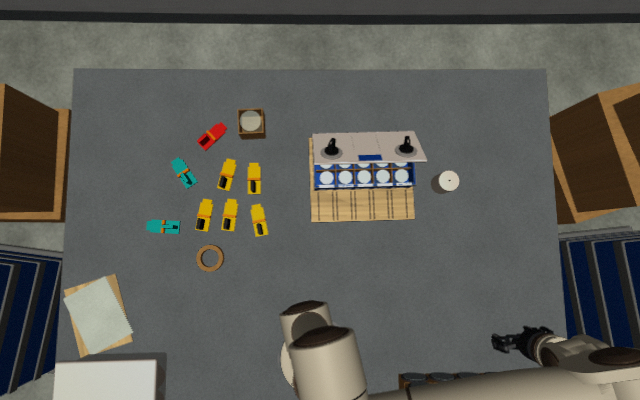

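View pics/side0.png

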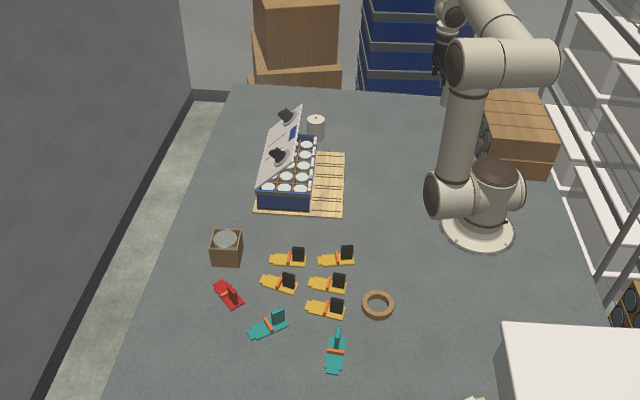

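The side view shows 5 yellow shims, at about (288,258), (336,256), (279,283), (328,284) and (325,308). In the top view they are at (228,175), (254,179), (204,215), (230,215) and (260,220). The look-alikes in the top view are red at (212,136) and turquoise at (183,172) and (163,227). The bystanders are the box (251,121), candle (448,181) and tape (209,258). The crate front is at about (365,188) and the lid is open. I choose the five yellow ones and will check them in a crop.

```bash
cat >> h.py <<'E'
from scipy.optimize import minimize, least_squares
def cam(n):
    """snapshot -> (frame, K, D, Rcw, origin) with Rcw world-from-OpenCV-camera"""
    s=get_state(); d=snapshot(n)
    if n=="wrist":
        T=np.eye(4);T[:3,:3]=rot(s["tcp_rot"]);T[:3,3]=s["position"];T=T@d["tool_from_camera"]
        Rw,o=T[:3,:3],T[:3,3]
    else: Rw,o=rot(d["attitude"]),np.array(d["origin"])
    return d["frame"],np.array(d["intrinsics"]),np.array(d["D"]),Rw@np.diag([1,-1,-1]),o
def proj(c,P):
    f,K,D,Rw,o=c; Rv=cv2.Rodrigues(Rw.T)[0]
    return cv2.projectPoints(np.array(P,float).reshape(-1,1,3),Rv,-Rw.T@o,K,D)[0].reshape(-1,2)
def ray(c,px,z):
    f,K,D,Rw,o=c; u=cv2.undistortPoints(np.array(px,float).reshape(-1,1,2),K,D).reshape(-1,2)
    d=np.c_[u,np.ones(len(u))]@Rw.T
    return o+d*((z-o[2])/d[:,2])[:,None]
def box(x0,x1,y,z0,z1): return [[x,s*y,z] for x in(x0,x1) for s in(-1,1) for z in(z0,z1)]
def yellow(f):
    h=cv2.cvtColor(f,cv2.COLOR_BGR2HSV); return cv2.inRange(h,(20,140,70),(32,255,255))
def render(c,p,z0,shape,S=4):
    m=np.zeros((shape[0],shape[1]),np.float32)
    cs,sn=np.cos(p[2]),np.sin(p[2]); M=np.array([[cs,-sn,0],[sn,cs,0],[0,0,1]])
    def w(P): return proj(c,np.array(P,float)@M.T+[p[0],p[1],z0])
    blade=box(-.055,.04,.022,0,.006)+box(.04,.055,.016,0,.006)
    for P,v in((blade,1),(box(-.008,0,.022,.006,.02),0),(box(-.051,-.015,.006,.006,.062),0)):
        h=cv2.convexHull(w(P).astype(np.float32))
        cv2.fillConvexPoly(m,np.round(h*256).astype(np.int32),v,cv2.LINE_AA,8)
    return m
def fitshims(c,z0=0.0,minpx=60):
    """every yellow blade in view -> list of (x,y,yaw,iou,px)"""
    m=yellow(c[0]); mc=cv2.morphologyEx(m,cv2.MORPH_CLOSE,np.ones((9,9) if minpx>200 else (3,3)))
    n,lab,st,cen=cv2.connectedComponentsWithStats(mc); out=[]
    for i in range(1,n):
        if st[i,4]<minpx: continue
        b=cv2.GaussianBlur(((lab==i)&(m>0)).astype(np.float32),(0,0),1.2)
        def cost(p):
            r=cv2.GaussianBlur(render(c,p,z0,b.shape),(0,0),1.2)
            return 1-np.minimum(r,b).sum()/np.maximum(r,b).sum()
        xy=ray(c,[cen[i]],z0+.003)[0]; best=None
        g=min(((cost((xy[0]+dx*np.cos(a),xy[1]+dx*np.sin(a),a)),dx,a) for a in np.arange(-np.pi,np.pi,np.pi/12) for dx in(-.01,0)),key=lambda t:t[0])
        p0=np.array([xy[0]+g[1]*np.cos(g[2]),xy[1]+g[1]*np.sin(g[2]),g[2]])
        r=minimize(cost,p0,method="Nelder-Mead",options=dict(initial_simplex=p0+np.array([[0,0,0],[.006,0,0],[0,.006,0],[0,0,.15]]),xatol=1e-4,fatol=1e-4))
        out.append((*np.round(r.x,4),round(1-r.fun,3),tuple(np.round(cen[i]).astype(int))))
    return out
def to(target,yaw,verb=True):
    """shift (in units of 25 mm) and turn (units .1 rad) in the tool frame to reach TCP target, tool x at yaw, pointing down"""
    s=get_state();Rt=rot(s["tcp_rot"])
    Rg=np.array([[np.cos(yaw),np.sin(yaw),0],[np.sin(yaw),-np.cos(yaw),0],[0,0,-1.]])
    print("shift",np.round(Rt.T@(np.array(target)-s["position"])/.025,2),"turn",np.round(R.from_matrix(Rt.T@Rg).as_rotvec()/.1,2),"at",np.round(s["position"],4))
E
python3 - <<'E'
from h import *
c=cam("top")
for r in fitshims(c): print(r)
f=c[0]
cv2.imwrite("pics/crop1.png",cv2.resize(f[120:270,140:290],None,fx=4,fy=4,interpolation=cv2.INTER_CUBIC))
print(ray(c,[(365,188),(209,258),(448,181),(251,121)],0.0))
E
```

```text
(np.float64(0.6221), np.float64(0.304), np.float64(-0.2802), np.float64(0.816), (np.int64(227), np.int64(173)))
(np.float64(0.6062), np.float64(0.2068), np.float64(0.0456), np.float64(0.81), (np.int64(254), np.int64(177)))
(np.float64(0.4805), np.float64(0.3792), np.float64(-0.2081), np.float64(0.851), (np.int64(205), np.int64(213)))
(np.float64(0.4805), np.float64(0.2911), np.float64(-0.1693), np.float64(0.814), (np.int64(230), np.int64(214)))
(np.float64(0.461), np.float64(0.1915), np.float64(0.1723), np.float64(0.803), (np.int64(258), np.int64(219)))
[[ 0.57041545 -0.18169997  0.        ]
 [ 0.33276271  0.35906409  0.        ]
 [ 0.5935561  -0.47702772  0.        ]
 [ 0.81359246  0.22036112  0.        ]]
```

View pics/crop1.png

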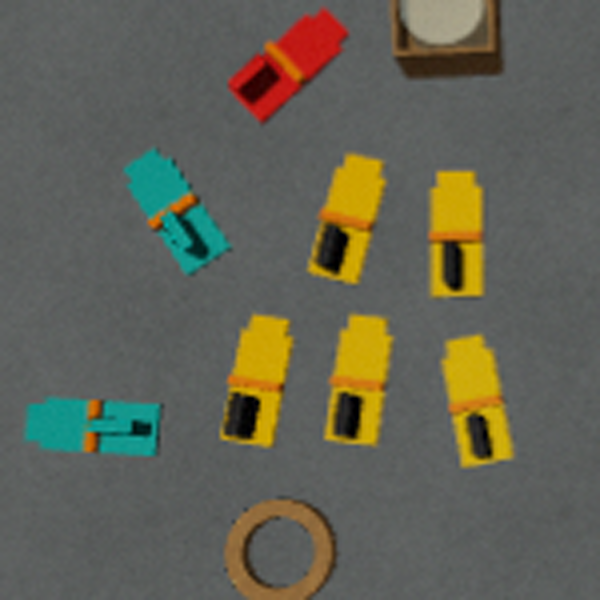

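The crop confirms it: five yellow shims, tips away from the robot, with red and turquoise distinct. Next I look at the crate from the wrist.

```bash
python3 -c "
from h import *
to([.42,-.18,.37],0)"
```

```text
shift [ 14.74 -11.19  -5.56] turn [-0.01  0.    2.28] at [ 0.1242 -0.5357  0.2308]
```

```bash
python3 -m pendant '[[[0,0,-0.6],[0,0,0.76]],[[0,0,-0.6],[0,0,0.76]],[[0,0,-0.6],[0,0,0.76]],[[0.8,-0.95,-0.25],[0,0,0]],[[0.8,-0.95,-0.25],[0,0,0]],[[0.8,-0.95,-0.25],[0,0,0]],[[0.8,-0.95,-0.25],[0,0,0]],[[0.8,-0.95,-0.25],[0,0,0]],[[0.8,-0.95,-0.25],[0,0,0]],[[0.8,-0.95,-0.25],[0,0,0]],[[0.8,-0.95,-0.25],[0,0,0]],[[0.8,-0.95,-0.25],[0,0,0]],[[0.8,-0.95,-0.25],[0,0,0]],[[0.8,-0.95,-0.25],[0,0,0]],[[0.8,-0.95,-0.25],[0,0,0]],[[0.8,-0.95,-0.25],[0,0,0]],[[0.8,-0.95,-0.25],[0,0,0]],[[0.6,-0.9,-0.25],[0,0,0]],[[0,0,0],[0,0,0]]]'
python3 - <<'E'
from h import *
c=cam("wrist"); cv2.imwrite("pics/w1.png",c[0])
np.savez("w1.npz",f=c[0],K=c[1],D=c[2],R=c[3],o=c[4])
E
```

```text
clock: 2.58
position: [0.42, -0.1799, 0.3701]
tcp_rot: [-0.0, 1.0, 0.001, 0.0]
force: [-1.0, 0.3, 1.2]
grip_width: 1.0
finger_force: 0.0
```

View pics/w1.png

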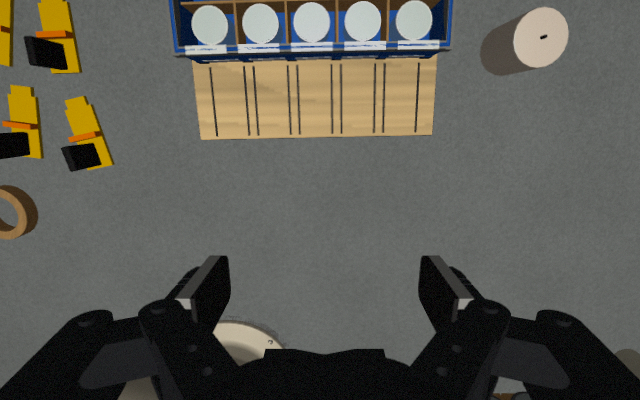

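The wrist image shows the crate's open front. The board's near corners are (201,139) and (434,135), and the gap lines run from rows ~65 to 135 between columns 212 and 418. I will fit the crate pose to those lines and the board edge.

```bash
python3 - <<'E'
from h import *
z=np.load("w1.npz");c=(z["f"],z["K"],z["D"],z["R"],z["o"])
g=cv2.cvtColor(c[0],cv2.COLOR_BGR2GRAY).astype(np.float32); g=cv2.GaussianBlur(g,(0,0),.7)
W=lambda p,P:np.c_[p[0]+P[:,0]*np.cos(p[2])-P[:,1]*np.sin(p[2]),p[1]+P[:,0]*np.sin(p[2])+P[:,1]*np.cos(p[2]),P[:,2]]
S=lambda q:cv2.remap(g,q[:,0].astype(np.float32)[:,None],q[:,1].astype(np.float32)[:,None],cv2.INTER_LINEAR)[:,0]
xs=np.linspace(-.09,-.03,40)
L=np.array([[x,64e-3*k+s*.025,.01] for k in range(-2,3) for s in(-1,1) for x in xs])
E0=np.array([[-.11,y,.01] for y in np.linspace(-.17,.17,80)]); d=np.array([.003,0,0])
Es=np.array([[x,s*.18,.01] for s in(-1,1) for x in xs]); dy=np.array([0,.003,0])*np.sign(Es[:,1:2])
def cost(p):
    v=S(proj(c,W(p,L))).mean()
    e=(S(proj(c,W(p,E0+d)))-S(proj(c,W(p,E0-d)))).mean()
    e2=(S(proj(c,W(p,Es-dy)))-S(proj(c,W(p,Es+dy)))).mean()
    return v-e-e2
b0=ray(c,[(201,139),(434,135)],.01); print(b0)
yaw=np.arctan2(*(b0[0]-b0[1])[[1,0]])-np.pi/2
m=b0.mean(0); p0=[m[0]+.11*np.cos(yaw),m[1]+.11*np.sin(yaw),yaw]; print(p0,cost(p0))
sx=np.array(p0)+np.array([[0,0,0],[.004,0,0],[0,.004,0],[0,0,.02]])
r=minimize(cost,p0,method="Nelder-Mead",options=dict(initial_simplex=sx)); p=r.x;print(np.round(p,4),r.fun)
for y in(.128,.064,0,-.064,-.128): print(np.round(W(p,np.array([[0,y,.01],[-.033,y,.01]]))[:,:2].ravel(),4))
# side check: fit yellow from wrist too
for q in fitshims(c,minpx=250): print(*q)
E
```

```text
[[ 0.45096072  0.01195431  0.01      ]
 [ 0.45783833 -0.34951963  0.01      ]]
[np.float64(0.5643796162908197), np.float64(-0.1666901183926175), np.float64(0.019024272269851927)] 43.293594
[ 0.5645 -0.1638  0.0234] -32.29267883300781
[ 0.5615 -0.0359  0.5286 -0.0366]
[ 0.563  -0.0998  0.53   -0.1006]
[ 0.5645 -0.1638  0.5315 -0.1646]
[ 0.566  -0.2278  0.533  -0.2286]
[ 0.5675 -0.2918  0.5345 -0.2926]
0.6153 0.3131 -3.4047 0.865 (np.int64(6), np.int64(31))
0.6063 0.2144 -0.0112 0.887 (np.int64(60), np.int64(31))
0.4783 0.2976 -0.1267 0.86 (np.int64(26), np.int64(117))
0.4599 0.1962 0.1714 0.889 (np.int64(87), np.int64(128))
```

```bash
cat >> h.py <<'E'
def tab(q): return np.array([q[0]-.033*np.cos(q[2]),q[1]-.033*np.sin(q[2])])
def look(z0=0.,near=.06,go=.028):
    """wrist fit of shim nearest below the tool, print move to grasp"""
    c=cam("wrist"); s=get_state()
    best=min(fitshims(c,z0,minpx=250),key=lambda q:np.hypot(*(tab(q)-s["position"][:2])))
    print(*best[:4],"tab",np.round(tab(best),4)); to([*tab(best),go],best[2]); return c
E
python3 -c "
from h import *
to([.4275,.1906,.16],.17)"
```

```text
shift [  0.34 -14.85   8.4 ] turn [ 0.    0.   -1.69] at [ 0.4195 -0.1805  0.3699]
```

```bash
python3 -m pendant '[[[0,-0.93,0.525],[0,0,0]],[[0,-0.93,0.525],[0,0,0]],[[0,-0.93,0.525],[0,0,0]],[[0,-0.93,0.525],[0,0,0]],[[0,-0.93,0.525],[0,0,0]],[[0,-0.93,0.525],[0,0,0]],[[0,-0.93,0.525],[0,0,0]],[[0,-0.93,0.525],[0,0,0]],[[0,-0.93,0.525],[0,0,0]],[[0,-0.93,0.525],[0,0,0]],[[0,-0.93,0.525],[0,0,0]],[[0,-0.93,0.525],[0,0,0]],[[0,-0.93,0.525],[0,0,0]],[[0,-0.93,0.525],[0,0,0]],[[0.17,-0.93,0.525],[0,0,0]],[[0.17,-0.93,0.525],[0,0,0]],[[0,0,0],[0,0,-0.85]],[[0,0,0],[0,0,-0.85]],[[0,0,0],[0,0,0]]]' -0.2 40
python3 -c "
from h import *
c=look();cv2.imwrite('pics/w2.png',c[0])"
```

```text
clock: 5.0
position: [0.4247, 0.0823, 0.167]
tcp_rot: [-0.043, 0.987, 0.152, 0.0]
force: [-0.3, 0.4, 0.4]
grip_width: 0.598
finger_force: 0.0
0.4597 0.1959 0.1946 0.925 tab [0.4273 0.1895]
shift [ 1.31 -3.58  5.9 ] turn [-0.85 -0.09  1.09] at [0.4246 0.0822 0.1671]
```

View pics/w2.png

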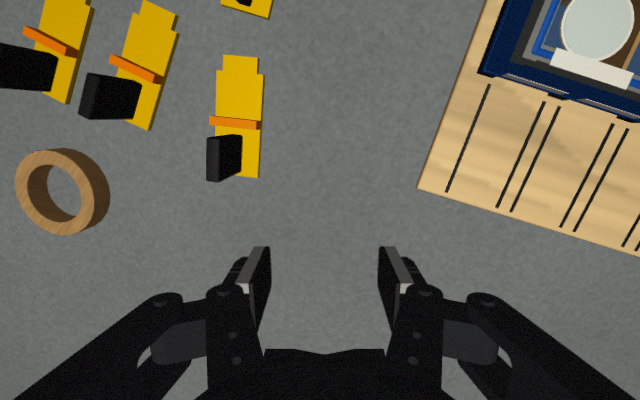

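The move fell short (tool at y 0.082, tilted 0.085). The picture shows shim D with its tab at (224,158), well away from the fingers. I will check the joints before continuing.

```bash
python3 -c "
from h import *
s=get_state();print(s['qpos'].round(3),s['qd'].round(3))
to([.4273,.1895,.16],.18)"
```

```text
[ 0.135 -0.209 -0.232  1.549  0.086  2.972] [-0.003 -0.002  0.001  0.    -0.     0.011]
shift [ 1.38 -4.02  0.64] turn [-0.85 -0.08  1.24] at [0.4246 0.0822 0.1671]
```

Joint 6 is near its limit, because yaw = j1 − j6 + π. I will use the half-turn grasp (tool x towards the robot) from here on.

```bash
python3 -m pendant '[[[0,0,0],[-0.85,-0.08,0]],[[0,0,0],[0,0,-1]],[[0,0,0],[0,0,-1]],[[0,0,0],[0,0,-1]],[[0,0,0],[0,0,-1]],[[0,0,0],[0,0,-1]],[[0,0,0],[0,0,-1]],[[0,0,0],[0,0,-1]],[[0,0,0],[0,0,-1]],[[0,0,0],[0,0,-1]],[[0,0,0],[0,0,-1]],[[0,0,0],[0,0,-1]],[[0,0,0],[0,0,-1]],[[0,0,0],[0,0,-1]],[[0,0,0],[0,0,-1]],[[0,0,0],[0,0,-1]],[[0,0,0],[0,0,-1]],[[0,0,0],[0,0,-1]],[[0,0,0],[0,0,-1]],[[0,0,0],[0,0,-1]]]'
python3 -m pendant '[[[0,0,0],[0,0,-1]],[[0,0,0],[0,0,-1]],[[0,0,0],[0,0,-1]],[[0,0,0],[0,0,-1]],[[0,0,0],[0,0,-1]],[[0,0,0],[0,0,-1]],[[0,0,0],[0,0,-1]],[[0,0,0],[0,0,-1]],[[0,0,0],[0,0,-1]],[[0,0,0],[0,0,-1]],[[0,0,0],[0,0,-1]],[[0,0,0],[0,0,0]]]'
python3 -c "
from h import *
s=get_state();print(s['qpos'].round(3))
to([.4273,.1895,.16],.18+np.pi)"
```

```text
clock: 7.55
position: [0.4246, 0.0821, 0.1672]
tcp_rot: [0.002, 0.451, 0.893, 0.002]
force: [0.1, -0.0, -0.0]
grip_width: 0.601
finger_force: 0.0
clock: 9.05
position: [0.4246, 0.082, 0.1673]
tcp_rot: [0.003, -0.081, 0.997, 0.0]
force: [0.3, -0.2, 0.2]
grip_width: 0.6
finger_force: 0.0
[ 0.191 -0.215 -0.234  1.546  0.     0.029]
shift [-0.8   4.22  0.3 ] turn [ 0.    0.06 -0.18] at [0.4246 0.082  0.1673]
```

```bash
python3 -m pendant '[[[-0.16,0.84,0.06],[0,0,-0.18]],[[-0.16,0.84,0.06],[0,0,0]],[[-0.16,0.84,0.06],[0,0,0]],[[-0.16,0.84,0.06],[0,0,0]],[[-0.16,0.84,0.06],[0,0,0]],[[0,0,0],[0,0,0]]]'
python3 - <<'E'
from h import *
def look(z0=0.,go=.028):
    c=cam("wrist"); s=get_state()
    best=min(fitshims(c,z0,minpx=250),key=lambda q:np.hypot(*(tab(q)-s["position"][:2])))
    print(*best[:4],"tab",np.round(tab(best),4)); to([*tab(best),go],best[2]+np.pi); return c
open("h.py","a").write('''
def look(z0=0.,go=.028):
    c=cam("wrist"); s=get_state(); Q=fitshims(c,z0,minpx=250)
    for q in Q: print("  seen",*q)
    best=min(Q,key=lambda q:np.hypot(*(tab(q)-s["position"][:2])))
    print(*best[:4],"tab",np.round(tab(best),4)); to([*tab(best),go],best[2]+np.pi); return c
''')
c=look();cv2.imwrite("pics/w3.png",c[0])
E
```

```text
clock: 9.8
position: [0.4255, 0.1897, 0.1597]
tcp_rot: [0.003, -0.09, 0.996, 0.0]
force: [-0.1, 0.1, -0.3]
grip_width: 0.602
finger_force: 0.0
0.4298 0.1902 1.7161 0.331 tab [0.4346 0.1575]
shift [-0.1  -1.3   5.27] turn [ -0.04   0.04 -15.36] at [0.4255 0.189  0.1598]
```

View pics/w3.png

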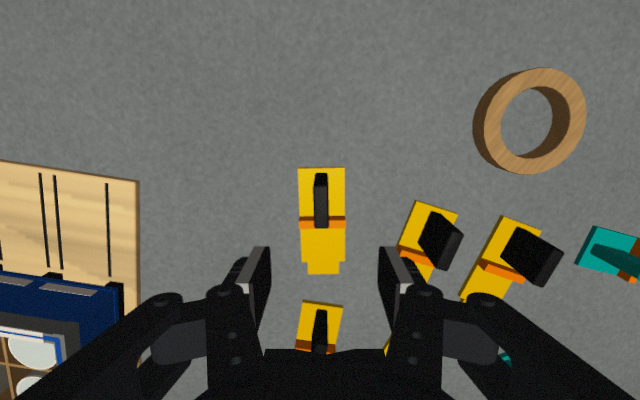

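The picture shows the shim centred between the fingers, with its tab at (321,200). The fit broke because the rib splits the yellow blob, so I will join the parts through the orange.

```bash
python3 - <<'E'
t=open("h.py").read()
t=t.replace("mc=cv2.morphologyEx(m,","mc=cv2.morphologyEx(m|cv2.inRange(cv2.cvtColor(c[0],cv2.COLOR_BGR2HSV),(8,150,70),(32,255,255)),")
t=t.replace("np.ones((9,9) if minpx>200 else (3,3))","np.ones((5,5) if minpx>200 else (3,3))")
t=t.replace("if st[i,4]<minpx: continue","if ((lab==i)&(m>0)).sum()<minpx: continue")
open("h.py","w").write(t)
E
python3 -c "
from h import *
look()"
```

```text
seen 0.4603 0.1952 0.2016 0.908 (np.int64(323), np.int64(221))
  seen 0.4726 0.2957 2.999 0.374 (np.int64(420), np.int64(236))
  seen 0.4796 0.382 -0.1992 0.683 (np.int64(495), np.int64(263))
  seen 0.5998 0.2117 -3.1563 0.474 (np.int64(318), np.int64(324))
0.4603 0.1952 0.2016 0.908 tab [0.428  0.1886]
shift [-0.06 -0.02  5.28] turn [-0.    0.06 -0.21] at [0.4256 0.1886 0.1599]
```

```bash
python3 -m pendant '[[[-0.06,0,0.8],[0,0,-0.2]],[[0,0,0.9],[0,0.06,0]],[[0,0,0.9],[0,0,0]],[[0,0,0.9],[0,0,0]],[[0,0,0.9],[0,0,0]],[[0,0,0.88],[0,0,0]],[[0,0,0],[0,0,0]]]'
python3 -m pendant '[[[0,0,0],[0,0,0]],[[0,0,0],[0,0,0]],[[0,0,0],[0,0,0]],[[0,0,0],[0,0,0]]]' 1 60
python3 -m pendant '[[[0,0,-0.5],[0,0,0]],[[0,0,-1],[0,0,0]],[[0,0,-1],[0,0,0]],[[0,0,-1],[0,0,0]],[[0,0,-1],[0,0,0]],[[0,0,0],[0,0,0]]]'
python3 -c "
from h import *
to([.468,-.29,.14],.0234+np.pi)"
```

```text
clock: 10.78
position: [0.4264, 0.188, 0.0268]
tcp_rot: [-0.001, -0.1, 0.995, -0.001]
force: [0.5, 0.1, -0.4]
grip_width: 0.602
finger_force: 0.0
clock: 11.28
position: [0.4279, 0.1893, 0.029]
tcp_rot: [0.001, -0.101, 0.995, 0.0]
force: [0.1, -1.7, 5.8]
grip_width: 0.129
finger_force: 61.3
clock: 12.02
position: [0.4282, 0.1896, 0.1427]
tcp_rot: [0.002, -0.101, 0.995, 0.0]
force: [-0.3, -0.3, -0.8]
grip_width: 0.131
finger_force: 60.4
shift [  2.28 -19.11   0.09] turn [0.01 0.03 1.78] at [0.4282 0.1896 0.1427]
```

```bash
python3 -m pendant '[[[0,0,0],[0,0,0.89]],[[0,0,0],[0,0,0.89]],[[-0.06,-0.97,0],[0,0,0]],[[-0.06,-0.97,0],[0,0,0]],[[-0.06,-0.97,0],[0,0,0]],[[-0.06,-0.97,0],[0,0,0]],[[-0.06,-0.97,0],[0,0,0]],[[-0.06,-0.97,0],[0,0,0]],[[-0.06,-0.97,0],[0,0,0]],[[-0.06,-0.97,0],[0,0,0]],[[-0.06,-0.97,0],[0,0,0]],[[-0.06,-0.97,0],[0,0,0]],[[-0.06,-0.97,0],[0,0,0]],[[-0.06,-0.97,0],[0,0,0]],[[-0.06,-0.97,0],[0,0,0]],[[-0.06,-0.97,0],[0,0,0]],[[-0.06,-0.97,0],[0,0,0]],[[-0.06,-0.97,0],[0,0,0]],[[-0.06,-0.97,0],[0,0,0]],[[-0.06,-0.97,0],[0,0,0]]]'
python3 -m pendant '[[[-0.07,-0.9,0],[0,0,0]],[[-0.07,-0.9,0],[0,0,0]],[[0,0,0],[0,0,0]]]'
cat >> h.py <<'E'
def crate(c,p0=(.5645,-.1638,.0234),show=None):
    g=cv2.GaussianBlur(cv2.cvtColor(c[0],cv2.COLOR_BGR2GRAY),(0,0),.7).astype(np.float32)
    W=lambda p,P:np.c_[p[0]+P[:,0]*np.cos(p[2])-P[:,1]*np.sin(p[2]),p[1]+P[:,0]*np.sin(p[2])+P[:,1]*np.cos(p[2]),P[:,2]]
    S=lambda q:cv2.remap(g,q[:,0].astype(np.float32)[:,None],q[:,1].astype(np.float32)[:,None],cv2.INTER_LINEAR)[:,0]
    xs=np.linspace(-.095,-.03,40)
    L=np.array([[x,64e-3*k+s*.025,.01] for k in range(-2,3) for s in(-1,1) for x in xs])
    E0=np.array([[-.11,y,.01] for y in np.linspace(-.17,.17,120)]); d=np.array([.003,0,0]); dl=np.array([0,.004,0])
    Es=np.array([[x,s*.18,.01] for s in(-1,1) for x in xs]); dy=np.array([0,.003,0])*np.sign(Es[:,1:2])
    def ms(P,p):
        q=proj(c,W(p,P)); ok=(q[:,0]>0)&(q[:,0]<639)&(q[:,1]>0)&(q[:,1]<399)
        return np.where(ok,S(q),np.nan)
    def cost(p):
        v=np.nanmean(ms(L,p)-.5*ms(L+dl,p)-.5*ms(L-dl,p))
        return v-np.nanmean(ms(E0+d,p)-ms(E0-d,p))-.5*np.nan_to_num(np.nanmean(ms(Es-dy,p)-ms(Es+dy,p)))
    best=None
    for dx in(-.005,0,.005):
        for dy_ in np.arange(-.008,.0081,.002):
            q=np.array(p0)+[dx,dy_,0]
            r=minimize(cost,q,method="Nelder-Mead",options=dict(initial_simplex=q+np.array([[0,0,0],[.002,0,0],[0,.002,0],[0,0,.01]]),xatol=1e-4,fatol=1e-2,maxiter=150))
            if best is None or r.fun<best.fun: best=r
    print("crate",np.round(best.x,4),round(best.fun,1)); p=best.x
    if show:
        im=c[0].copy()
        for u in proj(c,W(p,np.r_[L,E0,Es])): cv2.circle(im,tuple(int(round(t)) for t in u),0,(0,0,255),-1)
        cv2.imwrite(show,im)
    return p
def gap(p,x,y): return np.array([p[0]+x*np.cos(p[2])-y*np.sin(p[2]),p[1]+x*np.sin(p[2])+y*np.cos(p[2])])
E
python3 - <<'E'
from h import *
c=cam("wrist");p=crate(c,show="pics/w4.png")
z=np.load("w1.npz");crate((z["f"],z["K"],z["D"],z["R"],z["o"])); crate(cam("top"))
print("held",[q for q in fitshims(c,z0=get_state()["position"][2]-.029,minpx=250)])
to([*gap(p,-.095,-.128),.0405],p[2]+np.pi)
E
```

```text
clock: 14.52
position: [0.4643, -0.2472, 0.1394]
tcp_rot: [-0.001, -0.012, 1.0, 0.0]
force: [0.9, 0.3, -1.0]
grip_width: 0.128
finger_force: 60.4
clock: 14.9
position: [0.4691, -0.2928, 0.14]
tcp_rot: [-0.0, -0.011, 1.0, 0.0]
force: [-0.0, 0.1, -1.3]
grip_width: 0.129
finger_force: 60.3
crate [ 0.5659 -0.1632  0.0226] -214.4
crate [ 0.5645 -0.1638  0.0232] -163.2
crate [ 0.5658 -0.1682  0.0112] -62.2
held [(np.float64(0.4909), np.float64(-0.2913), np.float64(-3.1191), np.float64(0.293), (np.int64(324), np.int64(223))), (np.float64(0.5866), np.float64(-0.2917), np.float64(-3.1082), np.float64(0.184), (np.int64(324), np.int64(342)))]
shift [-0.19 -0.08  3.99] turn [ 0.   -0.01  0.01] at [ 0.4691 -0.2915  0.1403]
```

View pics/w4.png

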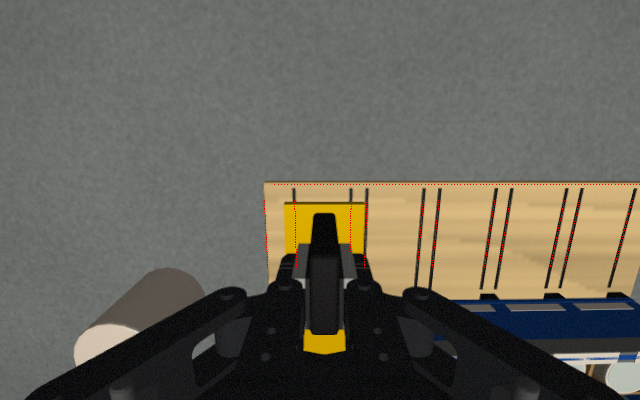

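The overlay lands on the board edges and gap lines. The held shim is above gap 4, whose lines are at columns 294 and 350. Now I lower it and slide it in.

```bash
python3 -m pendant '[[[-0.1,-0.08,0.9],[0,0,0]],[[-0.09,0,0.9],[0,0,0]],[[0,0,0.9],[0,0,0]],[[0,0,0.8],[0,0,0]],[[0,0,0.49],[0,0,0]],[[0,0,0],[0,0,0]]]'
python3 -m pendant '[[[-0.5,0,0],[0,0,0]],[[-0.5,0,0],[0,0,0]],[[-0.5,0,0],[0,0,0]],[[-0.5,0,0],[0,0,0]],[[-0.3,0,0],[0,0,0]],[[0,0,0],[0,0,0]]]'
python3 -c "
from h import *
to([*gap((.5659,-.1632,.0226),-.033,-.128),.0405],.0226+np.pi)"
```

```text
clock: 15.75
position: [0.4739, -0.293, 0.0406]
tcp_rot: [-0.0, -0.012, 1.0, 0.0]
force: [-0.3, -0.4, -0.7]
grip_width: 0.136
finger_force: 60.6
clock: 16.5
position: [0.5319, -0.2919, 0.0406]
tcp_rot: [-0.0, -0.012, 1.0, -0.0]
force: [-0.4, -0.1, -0.7]
grip_width: 0.132
finger_force: 60.6
shift [-0.16 -0.    0.  ] turn [-0.   -0.    0.01] at [ 0.5319 -0.2919  0.0406]
```

```bash
python3 -m pendant '[[[-0.1,0,0.04],[0,0,0]],[[-0.08,0,0],[0,0,0]],[[0,0,0],[0,0,0]]]'
python3 -m pendant '[[[-0.06,0,0],[0,0,0]],[[0,0,0],[0,0,0]]]'
```

```text
clock: 16.88
position: [0.5345, -0.292, 0.0398]
tcp_rot: [-0.001, -0.011, 1.0, -0.0]
force: [-6.8, -0.4, 1.9]
grip_width: 0.131
finger_force: 61.1
clock: 17.12
position: [0.5346, -0.292, 0.0398]
tcp_rot: [-0.003, -0.011, 1.0, -0.0]
force: [-14.9, 1.0, 6.5]
grip_width: 0.13
finger_force: 61.8
```

Contact, so it is home. I release, lift and go to the next shim (E, near 0.446, 0.302).

```bash
python3 -m pendant '[[[0,0,0],[0,0,0]],[[0,0,0],[0,0,0]],[[0,0,-0.5],[0,0,0]],[[0,0,-1],[0,0,0]],[[0.3,0,-1],[0,0,0]],[[0.7,0,-1],[0,0,0]],[[0.5,0.5,-1],[0,0,0]],[[0.3,0.95,-0.7],[0,0,0]],[[0.3,0.95,0],[0,0,0]],[[0.3,0.95,0],[0,0,0]],[[0.3,0.95,0],[0,0,0]],[[0.3,0.95,0],[0,0,0]],[[0,0.95,0],[0,0,0]],[[0,0.95,0],[0,0,0]],[[0,0.95,0],[0,0,0]],[[0,0.95,0],[0,0,0]],[[0,0.95,0],[0,0,0]],[[0,0.95,0],[0,0,0]],[[0,0.95,0],[0,0,0]],[[0,0.95,0],[0,0,0]]]' -0.2 40
python3 -m pendant '[[[0,0.95,0],[0,0,0]],[[0,0.95,0],[0,0,0]],[[0,0.95,0],[0,0,0]],[[0,0.95,0],[0,0,0]],[[0,0.95,0],[0,0,0]],[[0,0.95,0],[0,0,0]],[[0,0.95,0],[0,0,0]],[[0,0.95,0],[0,0,0]],[[0,0.95,0],[0,0,0]],[[0,0.95,0],[0,0,0]],[[0,0.95,0],[0,0,0]],[[0,0.3,0],[0,0,0.7]],[[0,0,0],[0,0,0.8]],[[0,0,0],[0,0,0]]]'
python3 -c "
from h import *
print(get_state()['qpos'].round(2));look()"
```

```text
clock: 19.62
position: [0.4551, 0.0284, 0.171]
tcp_rot: [0.001, -0.012, 1.0, -0.0]
force: [0.4, -0.2, 0.8]
grip_width: 0.602
finger_force: 0.0
clock: 21.38
position: [0.4487, 0.2965, 0.1706]
tcp_rot: [0.0, 0.063, 0.998, 0.0]
force: [-0.3, 0.1, 0.4]
grip_width: 0.605
finger_force: 0.0
[ 0.58  0.04  0.01  1.54 -0.    0.71]
  seen 0.4799 0.3822 -0.176 0.891 (np.int64(407), np.int64(207))
  seen 0.4791 0.2948 -0.1326 0.93 (np.int64(325), np.int64(214))
  seen 0.5988 0.2262 -3.2577 0.279 (np.int64(275), np.int64(323))
  seen 0.6129 0.3089 2.8991 0.503 (np.int64(350), np.int64(317))
0.4791 0.2948 -0.1326 0.93 tab [0.4464 0.2992]
shift [0.11 0.1  5.7 ] turn [0.   0.01 0.08] at [0.4487 0.2963 0.1705]
```

```bash
python3 -m pendant '[[[0.11,0.1,0.95],[0,0,0.08]],[[0,0,0.95],[0,0,0]],[[0,0,0.95],[0,0,0]],[[0,0,0.95],[0,0,0]],[[0,0,0.95],[0,0,0]],[[0,0,0.95],[0,0,0]],[[0,0,0],[0,0,0]]]'
python3 -m pendant '[[[0,0,0],[0,0,0]],[[0,0,0],[0,0,0]],[[0,0,0],[0,0,0]],[[0,0,0],[0,0,0]]]' 1 60
python3 -m pendant '[[[0,0,-0.5],[0,0,0]],[[0,0,-1],[0,0,0]],[[0,0,-1],[0,0,0]],[[0,0,-1],[0,0,0]],[[0,0,-1],[0,0,0]],[[0,0,0],[0,0,-0.8]],[[0,0,0],[0,0,-0.8]],[[0,0,0],[0,0,0]]]'
python3 -c "
from h import *
to([*gap((.5659,-.1632,.0226),-.095,-.064),.14],.0226+np.pi)"
```

```text
clock: 22.3
position: [0.4453, 0.2982, 0.026]
tcp_rot: [-0.001, 0.067, 0.998, -0.001]
force: [-0.3, -0.7, 1.0]
grip_width: 0.597
finger_force: 0.0
clock: 22.8
position: [0.4468, 0.2994, 0.0286]
tcp_rot: [0.001, 0.067, 0.998, 0.001]
force: [0.3, 0.1, 6.2]
grip_width: 0.132
finger_force: 59.7
clock: 23.8
position: [0.4462, 0.299, 0.1403]
tcp_rot: [0.0, -0.013, 1.0, 0.0]
force: [-0.1, -0.1, -0.8]
grip_width: 0.13
finger_force: 58.7
shift [-5.200e-01 -2.115e+01  1.000e-02] turn [0.   0.   0.02] at [0.4462 0.299  0.1403]
```

```bash
python3 -m pendant '[[[-0.02,-0.96,0],[0,0,0]],[[-0.02,-0.96,0],[0,0,0]],[[-0.02,-0.96,0],[0,0,0]],[[-0.02,-0.96,0],[0,0,0]],[[-0.02,-0.96,0],[0,0,0]],[[-0.02,-0.96,0],[0,0,0]],[[-0.02,-0.96,0],[0,0,0]],[[-0.02,-0.96,0],[0,0,0]],[[-0.02,-0.96,0],[0,0,0]],[[-0.02,-0.96,0],[0,0,0]],[[-0.02,-0.96,0],[0,0,0]],[[-0.02,-0.96,0],[0,0,0]],[[-0.02,-0.96,0],[0,0,0]],[[-0.02,-0.96,0],[0,0,0]],[[-0.02,-0.96,0],[0,0,0]],[[-0.02,-0.96,0],[0,0,0]],[[-0.02,-0.96,0],[0,0,0]],[[-0.02,-0.96,0],[0,0,0]],[[-0.02,-0.96,0],[0,0,0]],[[-0.02,-0.96,0],[0,0,0]]]'
python3 -m pendant '[[[-0.06,-0.95,0],[0,0,0]],[[-0.06,-0.95,0],[0,0,0]],[[0,0,0],[0,0,0]]]'
python3 -c "
from h import *
p=crate(cam('wrist'))
to([*gap(p,-.095,-.064),.040],p[2]+np.pi)"
```

```text
clock: 26.3
position: [0.4683, -0.1814, 0.1402]
tcp_rot: [0.0, -0.012, 1.0, -0.0]
force: [0.7, 0.4, -0.7]
grip_width: 0.13
finger_force: 58.7
clock: 26.68
position: [0.4725, -0.229, 0.1398]
tcp_rot: [-0.0, -0.011, 1.0, -0.0]
force: [0.3, -0.5, -1.3]
grip_width: 0.133
finger_force: 58.7
crate [ 0.5659 -0.1633  0.0235] -212.0
shift [ 0.   -0.05  3.99] turn [ 0.   -0.   -0.01] at [ 0.4724 -0.2282  0.1398]
```

```bash
python3 -m pendant '[[[0,-0.04,0.9],[0,0,0]],[[0,0,0.9],[0,0,0]],[[0,0,0.9],[0,0,0]],[[0,0,0.8],[0,0,0]],[[0,0,0.49],[0,0,0]],[[0,0,0],[0,0,0]]]'
python3 -m pendant '[[[-0.5,0,0],[0,0,0]],[[-0.5,0,0],[0,0,0]],[[-0.5,0,0],[0,0,0]],[[-0.5,0,0],[0,0,0]],[[-0.35,0,0],[0,0,0]],[[0,0,0],[0,0,0]]]'
python3 -m pendant '[[[-0.1,0,0.02],[0,0,0]],[[-0.08,0,0],[0,0,0]],[[-0.04,0,0],[0,0,0]],[[0,0,0],[0,0,0]]]'
```

```text
clock: 27.48
position: [0.4725, -0.2285, 0.04]
tcp_rot: [-0.0, -0.013, 1.0, 0.0]
force: [-0.4, 0.1, -1.2]
grip_width: 0.128
finger_force: 59.3
clock: 28.22
position: [0.5318, -0.2274, 0.0397]
tcp_rot: [-0.0, -0.013, 1.0, 0.0]
force: [-0.1, -0.3, -0.9]
grip_width: 0.129
finger_force: 59.2
clock: 28.72
position: [0.5332, -0.2274, 0.0393]
tcp_rot: [-0.004, -0.012, 1.0, 0.0]
force: [-18.8, -0.3, 7.6]
grip_width: 0.128
finger_force: 60.7
```

```bash
python3 -m pendant '[[[0,0,0],[0,0,0]],[[0,0,0],[0,0,0]],[[0,0,-0.5],[0,0,0]],[[0,0,-1],[0,0,0]],[[0.3,0,-1],[0,0,0]],[[0.7,0,-1],[0,0,0]],[[0.5,0.5,-1],[0,0,0]],[[0.3,0.95,-0.7],[0,0,0]],[[0.3,0.95,0],[0,0,0]],[[0.3,0.95,0],[0,0,0]],[[0.3,0.95,0],[0,0,0]],[[0.2,0.95,0],[0,0,0]],[[0,0.95,0],[0,0,0]],[[0,0.95,0],[0,0,0]],[[0,0.95,0],[0,0,0]],[[0,0.95,0],[0,0,0]],[[0,0.95,0],[0,0,0]],[[0,0.95,0],[0,0,0]],[[0,0.95,0],[0,0,0]],[[0,0.95,0],[0,0,0]]]' -0.2 40
python3 -m pendant '[[[0,0.95,0],[0,0,0]],[[0,0.95,0],[0,0,0]],[[0,0.95,0],[0,0,0]],[[0,0.95,0],[0,0,0]],[[0,0.95,0],[0,0,0]],[[0,0.95,0],[0,0,0]],[[0,0.95,0],[0,0,0]],[[0,0.95,0],[0,0,0]],[[0,0.95,0],[0,0,0]],[[0,0.95,0],[0,0,0]],[[0,0.95,0],[0,0,0]],[[0,0.95,0],[0,0,1]],[[0,0.5,0],[0,0,1]],[[0,0,0],[0,0,0]]]'
python3 -c "
from h import *
print(get_state()['qpos'].round(2));look()"
```

```text
clock: 31.22
position: [0.4564, 0.0929, 0.1707]
tcp_rot: [0.001, -0.013, 1.0, 0.0]
force: [0.6, 0.1, 0.7]
grip_width: 0.598
finger_force: 0.0
clock: 32.98
position: [0.4497, 0.3904, 0.1692]
tcp_rot: [-0.0, 0.086, 0.996, -0.0]
force: [-0.1, 0.8, 0.2]
grip_width: 0.596
finger_force: 0.0
[ 0.71  0.18  0.16  1.55 -0.    0.89]
  seen 0.4794 0.3811 -0.1722 0.919 (np.int64(320), np.int64(215))
  seen 0.6169 0.3033 2.6567 0.424 (np.int64(281), np.int64(322))
  seen 0.673 0.1835 2.4631 0.304 (np.int64(198), np.int64(369))
0.4794 0.3811 -0.1722 0.919 tab [0.4469 0.3868]
shift [ 0.09 -0.13  5.65] turn [-0.01 -0.    0.01] at [0.4497 0.3898 0.1693]
```

```bash
python3 -m pendant '[[[0.09,-0.13,0.94],[0,0,0]],[[0,0,0.94],[0,0,0]],[[0,0,0.94],[0,0,0]],[[0,0,0.94],[0,0,0]],[[0,0,0.94],[0,0,0]],[[0,0,0.94],[0,0,0]],[[0,0,0],[0,0,0]]]'
python3 -m pendant '[[[0,0,0],[0,0,0]],[[0,0,0],[0,0,0]],[[0,0,0],[0,0,0]],[[0,0,0],[0,0,0]]]' 1 60
python3 -m pendant '[[[0,0,-0.5],[0,0,0]],[[0,0,-1],[0,0,0]],[[0,0,-1],[0,0,0]],[[0,0,-1],[0,0,0]],[[0,0,-1],[0,0,0]],[[0,0,0],[0,0,-1]],[[0,0,0],[0,0,-1]],[[0,0,0],[0,0,0]]]'
python3 -c "
from h import *
to([*gap((.5659,-.1633,.023),-.095,0),.14],.023+np.pi)"
```

```text
clock: 33.9
position: [0.4462, 0.3852, 0.0269]
tcp_rot: [-0.001, 0.087, 0.996, -0.001]
force: [-0.7, 0.4, 0.3]
grip_width: 0.598
finger_force: 0.0
clock: 34.4
position: [0.4477, 0.3869, 0.0298]
tcp_rot: [0.001, 0.087, 0.996, 0.001]
force: [-0.2, -1.3, 6.0]
grip_width: 0.126
finger_force: 59.4
clock: 35.4
position: [0.447, 0.3865, 0.1415]
tcp_rot: [0.0, -0.012, 1.0, 0.0]
force: [-0.1, -0.3, -0.9]
grip_width: 0.131
finger_force: 58.5
shift [ -0.4  -22.1    0.06] turn [-0.    0.    0.02] at [0.447  0.3865 0.1415]
```

```bash
python3 -m pendant '[[[-0.02,-0.96,0],[0,0,0]],[[-0.02,-0.96,0],[0,0,0]],[[-0.02,-0.96,0],[0,0,0]],[[-0.02,-0.96,0],[0,0,0]],[[-0.02,-0.96,0],[0,0,0]],[[-0.02,-0.96,0],[0,0,0]],[[-0.02,-0.96,0],[0,0,0]],[[-0.02,-0.96,0],[0,0,0]],[[-0.02,-0.96,0],[0,0,0]],[[-0.02,-0.96,0],[0,0,0]],[[-0.02,-0.96,0],[0,0,0]],[[-0.02,-0.96,0],[0,0,0]],[[-0.02,-0.96,0],[0,0,0]],[[-0.02,-0.96,0],[0,0,0]],[[-0.02,-0.96,0],[0,0,0]],[[-0.02,-0.96,0],[0,0,0]],[[-0.02,-0.96,0],[0,0,0]],[[-0.02,-0.96,0],[0,0,0]],[[-0.02,-0.96,0],[0,0,0]],[[-0.02,-0.96,0],[0,0,0]]]'
python3 -m pendant '[[[0,-0.97,0],[0,0,0]],[[0,-0.97,0],[0,0,0]],[[0,-0.96,0],[0,0,0]],[[0,0,0],[0,0,0]]]'
python3 -c "
from h import *
p=crate(cam('wrist'))
to([*gap(p,-.095,0),.041],p[2]+np.pi)"
```

```text
clock: 37.9
position: [0.4687, -0.0946, 0.1413]
tcp_rot: [0.0, -0.012, 1.0, -0.0]
force: [-0.7, 0.4, -1.4]
grip_width: 0.132
finger_force: 58.6
clock: 38.4
position: [0.4705, -0.1672, 0.1411]
tcp_rot: [-0.0, -0.011, 1.0, -0.0]
force: [-0.4, -0.4, -1.0]
grip_width: 0.129
finger_force: 58.7
crate [ 0.5659 -0.1635  0.0243] -206.7
shift [-0.02  0.02  4.  ] turn [ 0.   -0.   -0.01] at [ 0.4705 -0.1663  0.1411]
```

```bash
python3 -m pendant '[[[0,0.02,0.9],[0,0,0]],[[0,0,0.9],[0,0,0]],[[0,0,0.9],[0,0,0]],[[0,0,0.8],[0,0,0]],[[0,0,0.5],[0,0,0]],[[0,0,0],[0,0,0]]]'
python3 -m pendant '[[[-0.5,0,0],[0,0,0]],[[-0.5,0,0],[0,0,0]],[[-0.5,0,0],[0,0,0]],[[-0.5,0,0],[0,0,0]],[[-0.35,0,0],[0,0,0]],[[0,0,0],[0,0,0]]]'
python3 -m pendant '[[[-0.1,0,0.02],[0,0,0]],[[-0.08,0,0],[0,0,0]],[[-0.04,0,0],[0,0,0]],[[0,0,0],[0,0,0]]]'
```

```text
clock: 39.2
position: [0.4709, -0.1647, 0.0408]
tcp_rot: [-0.0, -0.013, 1.0, -0.0]
force: [0.1, -0.1, -0.8]
grip_width: 0.131
finger_force: 59.2
clock: 39.95
position: [0.5304, -0.1635, 0.0408]
tcp_rot: [-0.0, -0.013, 1.0, -0.0]
force: [-0.6, 0.7, -1.2]
grip_width: 0.131
finger_force: 59.2
clock: 40.45
position: [0.5321, -0.1635, 0.0403]
tcp_rot: [-0.003, -0.012, 1.0, -0.0]
force: [-15.5, -0.4, 7.0]
grip_width: 0.13
finger_force: 60.6
```

```bash
python3 -m pendant '[[[0,0,0],[0,0,0]],[[0,0,0],[0,0,0]],[[0,0,-0.5],[0,0,0]],[[0,0,-1],[0,0,0]],[[0.3,0,-1],[0,0,0]],[[0.5,0,-1],[0,0,0]],[[0.2,0.5,-1],[0,0,0]],[[0,0.95,-0.7],[0,0,0]],[[0,0.95,0],[0,0,0]],[[0,0.95,0],[0,0,0]],[[0,0.95,0],[0,0,0]],[[0,0.95,0],[0,0,0]],[[0,0.95,0],[0,0,0]],[[0,0.95,0],[0,0,0]],[[0,0.95,0],[0,0,0]],[[0,0.95,0],[0,0,0]],[[0,0.95,0],[0,0,0]],[[0,0.95,0],[0,0,0]],[[0,0.95,0],[0,0,0]],[[-0.3,0.95,0],[0,0,0]]]' -0.2 40
python3 -m pendant '[[[-0.6,0.95,0],[0,0,0]],[[-0.6,0.95,0],[0,0,0]],[[-0.7,0.4,0],[0,0,0.3]],[[-0.8,0,0],[0,0,0]],[[0,0,0],[0,0,0]]]'
python3 -c "
from h import *
print(get_state()['qpos'].round(2));c=look();cv2.imwrite('pics/w5.png',c[0])"
```

```text
clock: 42.95
position: [0.5098, 0.1582, 0.1718]
tcp_rot: [0.001, -0.013, 1.0, 0.0]
force: [0.5, -0.0, 0.4]
grip_width: 0.597
finger_force: 0.0
clock: 43.58
position: [0.5764, 0.216, 0.1708]
tcp_rot: [0.0, 0.002, 1.0, -0.0]
force: [-0.1, -0.8, 0.0]
grip_width: 0.596
finger_force: 0.0
[ 0.36  0.23  0.22  1.56 -0.    0.36]
  seen 0.6065 0.2125 0.0244 0.901 (np.int64(320), np.int64(213))
  seen 0.6207 0.3069 -0.2723 0.663 (np.int64(411), np.int64(220))
0.6065 0.2125 0.0244 0.901 tab [0.5735 0.2117]
shift [ 0.09 -0.17  5.71] turn [-0.   -0.   -0.29] at [0.5758 0.2159 0.1708]
```

View pics/w5.png

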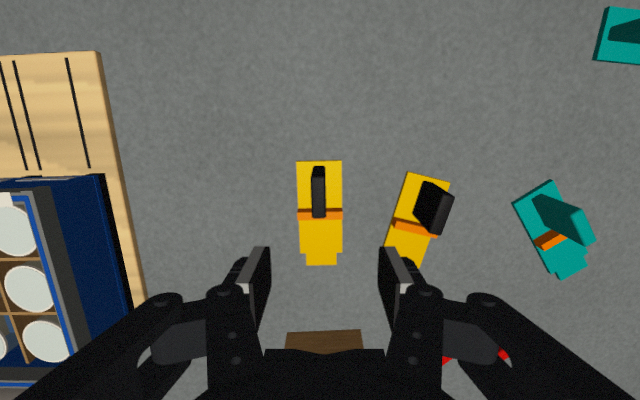

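The shim is centred, with its tab at (318,192). The neighbouring shim is at (420,210) and the box is far ahead. I grasp it.

```bash
python3 -m pendant '[[[0.09,-0.17,0.95],[0,0,-0.29]],[[0,0,0.95],[0,0,0]],[[0,0,0.95],[0,0,0]],[[0,0,0.95],[0,0,0]],[[0,0,0.95],[0,0,0]],[[0,0,0.95],[0,0,0]],[[0,0,0],[0,0,0]]]'
python3 -m pendant '[[[0,0,0],[0,0,0]],[[0,0,0],[0,0,0]],[[0,0,0],[0,0,0]],[[0,0,0],[0,0,0]]]' 1 60
python3 -m pendant '[[[0,0,-0.5],[0,0,0]],[[0,0,-1],[0,0,0]],[[0,0,-1],[0,0,0]],[[0,0,-1],[0,0,0]],[[0,0,-1],[0,0,0]],[[0,0,0],[0,0,0]]]'
python3 -c "
from h import *
to([*gap((.5659,-.1634,.0235),-.095,.064),.14],.0235+np.pi)"
```

```text
clock: 44.5
position: [0.5718, 0.2111, 0.0269]
tcp_rot: [-0.001, -0.012, 1.0, -0.001]
force: [0.3, 0.1, -0.1]
grip_width: 0.601
finger_force: 0.0
clock: 45.0
position: [0.574, 0.2119, 0.0294]
tcp_rot: [0.001, -0.012, 1.0, 0.0]
force: [-2.1, -0.9, 6.3]
grip_width: 0.13
finger_force: 60.5
clock: 45.75
position: [0.5744, 0.212, 0.143]
tcp_rot: [0.002, -0.012, 1.0, 0.001]
force: [0.1, -0.3, -1.6]
grip_width: 0.133
finger_force: 59.7
shift [  4.51 -12.44   0.09] turn [0.01 0.04 0.01] at [0.5744 0.212  0.143 ]
```

```bash
python3 -m pendant '[[[0.9,0,0],[0,0.04,0]],[[0.9,-0.4,0],[0,0,0]],[[0.9,-0.96,0],[0,0,0]],[[0.9,-0.96,0],[0,0,0]],[[0.9,-0.96,0],[0,0,0]],[[0,-0.96,0],[0,0,0]],[[0,-0.96,0],[0,0,0]],[[0,-0.96,0],[0,0,0]],[[0,-0.96,0],[0,0,0]],[[0,-0.96,0],[0,0,0]],[[0,-0.96,0],[0,0,0]],[[0,-0.96,0],[0,0,0]],[[0,-0.96,0],[0,0,0]],[[0,-0.96,0],[0,0,0]],[[0,-0.5,0],[0,0,0]],[[0,0,0],[0,0,0]]]'
python3 -c "
from h import *
p=crate(cam('wrist'))
to([*gap(p,-.095,.064),.0408],p[2]+np.pi)"
```

```text
clock: 47.75
position: [0.4684, -0.1018, 0.1403]
tcp_rot: [-0.002, -0.012, 1.0, 0.0]
force: [0.2, -0.1, -1.5]
grip_width: 0.13
finger_force: 59.5
crate [ 0.5659 -0.1639  0.0228] -209.5
shift [-0.06 -0.03  3.99] turn [ 0.   -0.05  0.01] at [ 0.4684 -0.1013  0.1405]
```

```bash
python3 -m pendant '[[[-0.06,-0.02,0.9],[0,-0.05,0]],[[0,0,0.9],[0,0,0]],[[0,0,0.9],[0,0,0]],[[0,0,0.8],[0,0,0]],[[0,0,0.49],[0,0,0]],[[0,0,0],[0,0,0]]]'
python3 -m pendant '[[[-0.5,0,0],[0,0,0]],[[-0.5,0,0],[0,0,0]],[[-0.5,0,0],[0,0,0]],[[-0.5,0,0],[0,0,0]],[[-0.35,0,0],[0,0,0]],[[0,0,0],[0,0,0]]]'
python3 -m pendant '[[[-0.1,0,0.02],[0,0,0]],[[-0.08,0,0],[0,0,0]],[[-0.04,0,0],[0,0,0]],[[0,0,0],[0,0,0]]]'
```

```text
clock: 48.55
position: [0.47, -0.1015, 0.0408]
tcp_rot: [0.0, -0.013, 1.0, 0.0]
force: [-0.2, -0.4, -0.1]
grip_width: 0.132
finger_force: 59.8
clock: 49.3
position: [0.5293, -0.1005, 0.041]
tcp_rot: [0.0, -0.012, 1.0, -0.0]
force: [-0.2, -0.3, -1.0]
grip_width: 0.131
finger_force: 59.8
clock: 49.8
position: [0.5311, -0.1005, 0.0404]
tcp_rot: [-0.003, -0.012, 1.0, -0.0]
force: [-15.1, -0.7, 8.6]
grip_width: 0.125
finger_force: 61.2
```

```bash
python3 -m pendant '[[[0,0,0],[0,0,0]],[[0,0,0],[0,0,0]],[[0,0,-0.5],[0,0,0]],[[0,0,-1],[0,0,0]],[[0.3,0,-1],[0,0,0]],[[0.5,0,-1],[0,0,0]],[[0.2,0.5,-1],[0,0,0]],[[0,0.95,-0.7],[0,0,0]],[[0,0.95,0],[0,0,0]],[[0,0.95,0],[0,0,0]],[[0,0.95,0],[0,0,0]],[[0,0.95,0],[0,0,0]],[[0,0.95,0],[0,0,0]],[[0,0.95,0],[0,0,0]],[[0,0.95,0],[0,0,0]],[[0,0.95,0],[0,0,0]],[[0,0.95,0],[0,0,0]],[[0,0.95,0],[0,0,0]],[[-0.4,0.95,0],[0,0,0]],[[-0.6,0.95,0],[0,0,0]]]' -0.2 40
python3 -m pendant '[[[-0.7,0.95,0],[0,0,0.7]],[[-0.7,0.95,0],[0,0,0.75]],[[-0.5,1,0],[0,0,0.75]],[[-0.2,1,0],[0,0,0.75]],[[0,0.6,0],[0,0,0]],[[0,0,0],[0,0,0]]]'
python3 -c "
from h import *
print(get_state()['qpos'].round(2));c=look()"
```

```text
clock: 52.3
position: [0.5266, 0.2217, 0.172]
tcp_rot: [0.001, -0.012, 1.0, 0.0]
force: [0.4, -0.1, 0.3]
grip_width: 0.599
finger_force: 0.0
clock: 53.05
position: [0.5909, 0.3298, 0.1707]
tcp_rot: [0.0, 0.134, 0.991, -0.0]
force: [0.1, -0.2, 0.1]
grip_width: 0.599
finger_force: 0.0
[ 0.51  0.39  0.42  1.6  -0.    0.78]
  seen 0.621 0.3059 -0.2634 0.904 (np.int64(309), np.int64(219))
0.621 0.3059 -0.2634 0.904 tab [0.5891 0.3145]
shift [-0.09 -0.58  5.72] turn [-0.    0.01 -0.05] at [0.5908 0.3291 0.1709]
```

```bash
python3 -m pendant '[[[-0.09,-0.58,0.92],[0,0,-0.05]],[[0,0,0.96],[0,0,0]],[[0,0,0.96],[0,0,0]],[[0,0,0.96],[0,0,0]],[[0,0,0.96],[0,0,0]],[[0,0,0.95],[0,0,0]],[[0,0,0],[0,0,0]]]'
python3 -m pendant '[[[0,0,0],[0,0,0]],[[0,0,0],[0,0,0]],[[0,0,0],[0,0,0]],[[0,0,0],[0,0,0]]]' 1 60
python3 -m pendant '[[[0,0,-0.5],[0,0,0]],[[0,0,-1],[0,0,0]],[[0,0,-1],[0,0,0]],[[0,0,-1],[0,0,0]],[[0,0,-1],[0,0,0]],[[0,0,0],[0,0,-0.95]],[[0,0,0],[0,0,-0.95]],[[0,0,0],[0,0,-0.95]],[[0,0,0],[0,0,0]]]'
python3 -c "
from h import *
to([*gap((.5659,-.1637,.0232),-.095,.128),.14],.0232+np.pi)"
```

```text
clock: 53.98
position: [0.5882, 0.3132, 0.0266]
tcp_rot: [-0.001, 0.132, 0.991, -0.001]
force: [-0.1, -0.6, 0.1]
grip_width: 0.599
finger_force: 0.0
clock: 54.48
position: [0.5901, 0.3149, 0.0296]
tcp_rot: [0.001, 0.132, 0.991, 0.001]
force: [-0.5, -0.9, 6.4]
grip_width: 0.132
finger_force: 59.8
clock: 55.6
position: [0.5893, 0.3147, 0.1411]
tcp_rot: [0.001, -0.01, 1.0, 0.0]
force: [0.0, 0.2, -0.4]
grip_width: 0.131
finger_force: 58.7
shift [  5.12 -14.01   0.04] turn [ 0.    0.01 -0.04] at [0.5893 0.3147 0.1411]
```

```bash
python3 -m pendant '[[[0.85,0,0],[0,0,-0.04]],[[0.85,-0.4,0],[0,0,0]],[[0.85,-0.96,0],[0,0,0]],[[0.85,-0.96,0],[0,0,0]],[[0.85,-0.96,0],[0,0,0]],[[0.87,-0.96,0],[0,0,0]],[[0,-0.96,0],[0,0,0]],[[0,-0.96,0],[0,0,0]],[[0,-0.96,0],[0,0,0]],[[0,-0.96,0],[0,0,0]],[[0,-0.96,0],[0,0,0]],[[0,-0.96,0],[0,0,0]],[[0,-0.96,0],[0,0,0]],[[0,-0.96,0],[0,0,0]],[[0,-0.96,0],[0,0,0]],[[0,-0.96,0],[0,0,0]],[[0,-0.17,0],[0,0,0]],[[0,0,0],[0,0,0]]]'
python3 -c "
from h import *
p=crate(cam('wrist'))
to([*gap(p,-.095,.128),.041],p[2]+np.pi)"
```

```text
clock: 57.85
position: [0.4696, -0.0384, 0.1407]
tcp_rot: [0.001, -0.011, 1.0, 0.0]
force: [0.2, 0.1, -1.2]
grip_width: 0.129
finger_force: 58.7
crate [ 0.5658 -0.1643  0.0214] -209.1
shift [ 0.06 -0.01  3.98] turn [0.   0.01 0.01] at [ 0.4696 -0.0381  0.1406]
```

```bash
python3 -m pendant '[[[0.04,0,0.9],[0,0,0]],[[0,0,0.9],[0,0,0]],[[0,0,0.9],[0,0,0]],[[0,0,0.8],[0,0,0]],[[0,0,0.48],[0,0,0]],[[0,0,0],[0,0,0]]]'
python3 -m pendant '[[[-0.5,0,0],[0,0,0]],[[-0.5,0,0],[0,0,0]],[[-0.5,0,0],[0,0,0]],[[-0.5,0,0],[0,0,0]],[[-0.35,0,0],[0,0,0]],[[0,0,0],[0,0,0]]]'
python3 -m pendant '[[[-0.1,0,0.02],[0,0,0]],[[-0.08,0,0],[0,0,0]],[[-0.04,0,0],[0,0,0]],[[0,0,0],[0,0,0]]]'
```

```text
clock: 58.65
position: [0.4685, -0.038, 0.0406]
tcp_rot: [0.0, -0.012, 1.0, -0.0]
force: [-0.1, 0.4, -1.5]
grip_width: 0.131
finger_force: 59.2
clock: 59.4
position: [0.5278, -0.0371, 0.0407]
tcp_rot: [0.0, -0.012, 1.0, -0.0]
force: [-0.9, 0.6, -1.0]
grip_width: 0.13
finger_force: 59.2
clock: 59.9
position: [0.5298, -0.0371, 0.0401]
tcp_rot: [-0.003, -0.012, 1.0, -0.0]
force: [-14.7, -1.5, 7.4]
grip_width: 0.134
finger_force: 60.6
```

All five are pushed to contact. I release, back off and check.

```bash
python3 -m pendant '[[[0,0,0],[0,0,0]],[[0,0,0],[0,0,0]],[[0,0,-0.5],[0,0,0]],[[0,0,-1],[0,0,0]],[[0.3,0,-1],[0,0,0]],[[0.7,0,-1],[0,0,0]],[[0.7,-0.5,-1],[0,0,0]],[[0.7,-0.9,-1],[0,0,0]],[[0.7,-0.9,-1],[0,0,0]],[[0.7,-0.9,-1],[0,0,0]],[[0.6,-0.9,-1],[0,0,0]],[[0,-0.9,-1],[0,0,0]],[[0,0,0],[0,0,0]]]' -0.2 40
python3 - <<'E'
from h import *
c=cam("wrist");cv2.imwrite("pics/w6.png",c[0]);np.savez("w6.npz",f=c[0],K=c[1],D=c[2],R=c[3],o=c[4])
for q in fitshims(c,.01,150): print(*q)
t=cam("top");s=cam("side");np.savez("t6.npz",f=t[0],K=t[1],D=t[2],R=t[3],o=t[4]);np.savez("s6.npz",f=s[0],K=s[1],D=s[2],R=s[3],o=s[4])
a=cv2.resize(s[0][80:240,220:380],None,fx=3.75,fy=3.75,interpolation=cv2.INTER_CUBIC)
cv2.imwrite("pics/s6.png",a)
E
```

```text
clock: 61.52
position: [0.426, -0.1657, 0.2804]
tcp_rot: [0.002, -0.011, 1.0, -0.001]
force: [0.6, 0.9, -1.4]
grip_width: 0.603
finger_force: 0.0
0.5361 -0.2879 1.6161 0.312 (np.int64(235), np.int64(242))
0.5348 -0.2255 1.5338 0.326 (np.int64(282), np.int64(246))
0.5585 -0.1629 -3.1745 0.481 (np.int64(325), np.int64(248))
0.5321 -0.1007 -1.4651 0.324 (np.int64(366), np.int64(245))
0.5288 -0.0394 -1.57 0.308 (np.int64(413), np.int64(241))
```

View pics/w6.png

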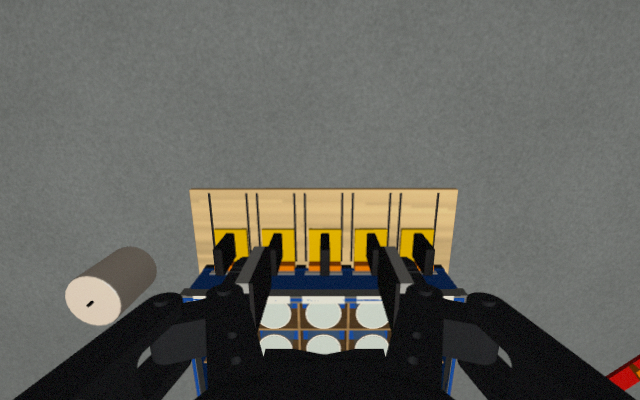

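View pics/s6.png

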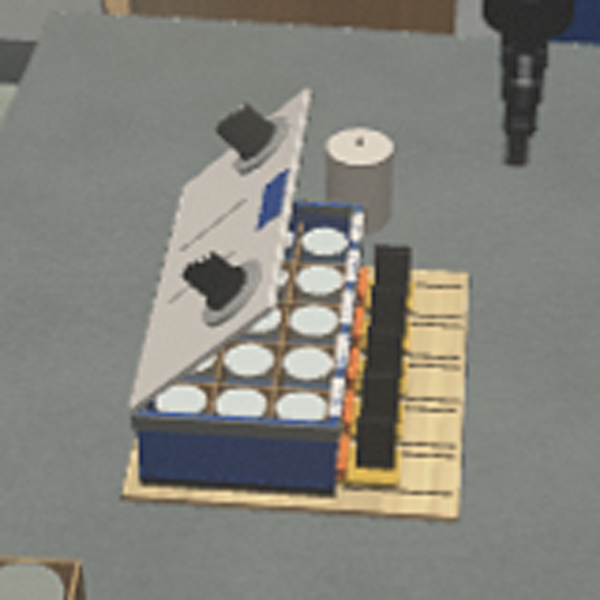

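The wrist picture shows the five shims in their gaps, rear ends at row ~230 and columns 235–413. The side crop shows every orange stop at the crate. The lid is still open, with its pad at crop (274,200). I will measure the shims' rear edges and the lid angle.

```bash
python3 - <<'E'
from h import *
L=lambda n:(lambda z:(z["f"],z["K"],z["D"],z["R"],z["o"]))(np.load(n))
p=(.5659,-.1638,.0230)
c=L("w6.npz");m=yellow(c[0])
for y in(.128,.064,0,-.064,-.128):
    for oy in (-.016,.016):
        u=proj(c,[[*gap(p,-.055,y+oy),.016]])[0];col=int(round(u[0]));r=np.where(m[int(u[1])-15:int(u[1])+15,col])[0]
        e=ray(c,[(u[0],r[0]+int(u[1])-15)],.016)[0]; d=(e[:2]-p[:2]); print(y,oy,"rear x in crate",round(d[0]*np.cos(p[2])+d[1]*np.sin(p[2]),4),end=" | ")
    print()
def pt(a,u,n,y):  # u from hinge to front, n outward
    x=.175-u*np.cos(a)+n*np.sin(a); z=.0955+u*np.sin(a)+n*np.cos(a); return [*gap(p,x,y),z]
s=L("s6.npz");t=L("t6.npz")
obs=[(s,[(293.1,133.3),(302.7,104),(293.9,162.7)]),(t,[(370,157)])]
def res(v):
    a=v[0]; P=[pt(a,.155,.008,0),pt(a,.175,.004,-.17),pt(a,.175,.004,.17)]
    return np.r_[(proj(s,P)-obs[0][1]).ravel(),(proj(t,P[:1])-obs[1][1]).ravel()]
r=least_squares(res,[.9]);print("lid",r.x,r.fun.round(1)); a=r.x[0]
print("pad",np.round(pt(a,.155,.008,0),4)); 
for q in(a,.6,.4,.2,0):print(round(q,2),np.round(pt(q,.155,.008,0),3))
to(pt(a,.155,.008,0),p[2]+np.pi)
E
```

```text
0.128 -0.016 rear x in crate -0.0586 | 0.128 0.016 rear x in crate -0.0585 | 
0.064 -0.016 rear x in crate -0.0572 | 0.064 0.016 rear x in crate -0.0586 | 
0 -0.016 rear x in crate -0.0586 | 0 0.016 rear x in crate -0.0572 | 
-0.064 -0.016 rear x in crate -0.0571 | -0.064 0.016 rear x in crate -0.0572 | 
-0.128 -0.016 rear x in crate -0.0571 | -0.128 0.016 rear x in crate -0.0586 | 
lid [0.7438693] [-0.6 -0.  -0.4  0.1 -1.4 -0.3 -1.6  2.1]
pad [ 0.6322 -0.1623  0.2063]
0.74 [ 0.632 -0.162  0.206]
0.6 [ 0.617 -0.163  0.19 ]
0.4 [ 0.601 -0.163  0.163]
0.2 [ 0.591 -0.163  0.134]
0 [ 0.586 -0.163  0.104]
shift [-8.26 -0.12  2.85] turn [0.   0.01 0.01] at [ 0.4256 -0.1641  0.2775]
```

The rear edges are uniform to within 1.5 mm, so all are home. The lid is at 0.74 rad. I shut the fingers, go above the pad and follow its arc down.

```bash
python3 -m pendant '[[[-0.9,0,0],[0,0,0]],[[-0.9,0,0],[0,0,0]],[[-0.9,0,0],[0,0,0]],[[-0.9,0,0],[0,0,0]],[[-0.9,0,0],[0,0,0]],[[-0.9,0,0],[0,0,0]],[[-0.9,0,0],[0,0,0]],[[-0.9,0,0],[0,0,0]],[[-0.9,-0.1,0],[0,0,0]],[[0,0,0],[0,0,0]]]' 1 40
python3 -m pendant '[[[0,0,0.8],[0,0,0]],[[0,0,0.8],[0,0,0]],[[0,0,0.5],[0,0,0]],[[0,0,0.4],[0,0,0]],[[0,0,0],[0,0,0]]]'
```

```text
clock: 62.92
position: [0.6289, -0.1612, 0.276]
tcp_rot: [-0.001, -0.013, 1.0, 0.0]
force: [-0.6, -0.2, -1.0]
grip_width: -0.004
finger_force: 0.0
clock: 63.55
position: [0.6279, -0.162, 0.2152]
tcp_rot: [0.0, -0.012, 1.0, 0.0]
force: [0.1, -0.2, -0.4]
grip_width: 0.002
finger_force: 0.0
```

```bash
python3 -m pendant '[[[0,0,0.4],[0,0,0]],[[0.3,0,0.4],[0,0,0]],[[0.3,0,0.4],[0,0,0]],[[0,0,0],[0,0,0]]]'
python3 -m pendant '[[[0.32,0,0.54],[0,0,0]],[[0.25,0,0.54],[0,0,0]],[[0.2,0,0.58],[0,0,0]],[[0.2,0,0.58],[0,0,0]],[[0,0,0],[0,0,0]]]'
```

```text
clock: 64.05
position: [0.6128, -0.1626, 0.1848]
tcp_rot: [-0.0, -0.012, 1.0, 0.0]
force: [0.2, -0.4, 1.4]
grip_width: 0.002
finger_force: 0.0
clock: 64.68
position: [0.5888, -0.1631, 0.1289]
tcp_rot: [-0.0, -0.012, 1.0, 0.0]
force: [0.7, -0.8, -0.5]
grip_width: 0.0
finger_force: 0.0
```

```bash
python3 -m pendant '[[[0.05,0,0.4],[0,0,0]],[[0.05,0,0.35],[0,0,0]],[[0,0,0.3],[0,0,0]],[[0,0,0],[0,0,0]]]'
python3 - <<'E'
from h import *
s=cam("side");a=cv2.resize(s[0][80:240,220:380],None,fx=3.75,fy=3.75,interpolation=cv2.INTER_CUBIC)
cv2.imwrite("pics/s7.png",a)
E
```

```text
clock: 65.18
position: [0.5866, -0.1633, 0.1035]
tcp_rot: [0.001, -0.012, 1.0, -0.0]
force: [-1.6, -0.3, 7.2]
grip_width: 0.004
finger_force: 3.4
```

View pics/s7.png

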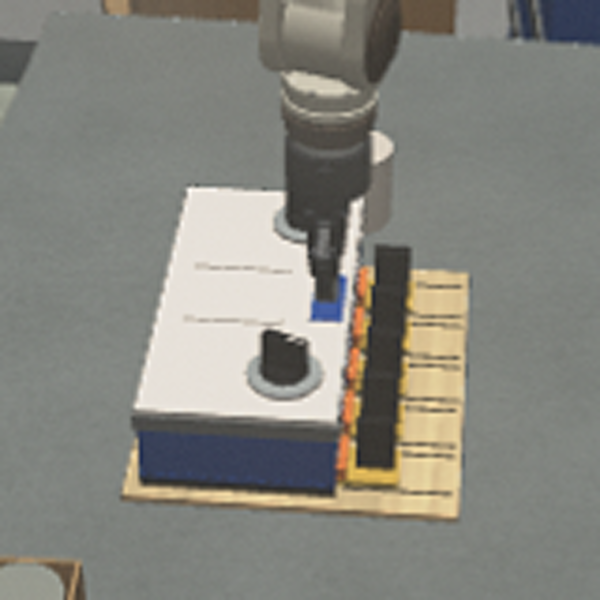

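The lid is shut flat, with the fingers on the blue pad at crop (330,300). Now I go above the left bolt.

```bash
python3 -m pendant '[[[0,0,-0.8],[0,0,0]],[[0,0,-1],[0,0,0]],[[0,0,-1],[0,0,0]],[[0,0,-1],[0,0,0]],[[0,0,-1],[0,0,0]],[[-0.25,0.9,-0.7],[0,0,0]],[[-0.25,0.9,0],[0,0,0]],[[-0.25,0.9,0],[0,0,0]],[[-0.25,0.9,0],[0,0,0]],[[-0.17,1,0],[0,0,0]],[[0,0,0],[0,0,0]]]' -0.2 40
python3 - <<'E'
from h import *
c=cam("wrist");cv2.imwrite("pics/w8.png",c[0]);np.savez("w8.npz",f=c[0],K=c[1],D=c[2],R=c[3],o=c[4])
p=(.5659,-.1638,.023)
print(proj(c,[[*gap(p,.05,.115),.1475],[*gap(p,.05,.115),.11]]))
to([*gap(p,.05,.115),.125],p[2]+np.pi)
E
```

```text
clock: 66.6
position: [0.6132, -0.0462, 0.2402]
tcp_rot: [0.0, -0.013, 1.0, 0.0]
force: [0.3, 0.5, 0.7]
grip_width: 0.6
finger_force: 0.0
[[320.93506317 207.06353166]
 [321.37377974 195.09000635]]
shift [-0.01 -0.02  4.61] turn [-0.    0.    0.02] at [ 0.613  -0.0471  0.2403]
```

View pics/w8.png

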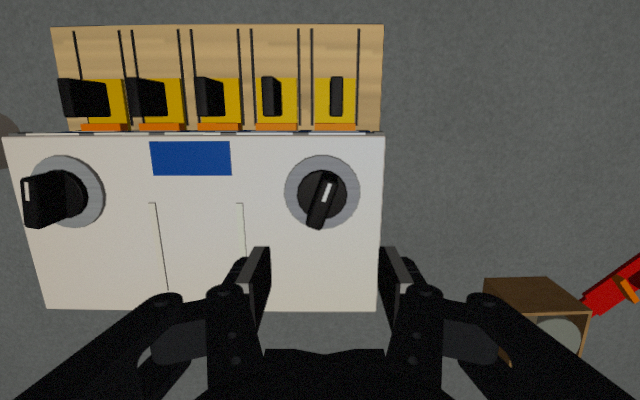

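The left knob's bar runs from (330,173) to (315,226), which is about 0.27 rad clockwise of the tool. The right knob is at (50,190). Behind the shut lid the shims still have their orange stops against the crate. I grip the left knob.

```bash
python3 -m pendant '[[[0,0,0.7],[0,0,0.9]],[[0,0,0.8],[0,0,0.9]],[[0,0,0.8],[0,0,0.9]],[[0,0,0.8],[0,0,0]],[[0,0,0.8],[0,0,0]],[[0,0,0.7],[0,0,0]],[[0,0,0],[0,0,0]]]'
python3 -m pendant '[[[0,0,0],[0,0,0]],[[0,0,0],[0,0,0]],[[0,0,0],[0,0,0]],[[0,0,0],[0,0,0]]]' 1 60
python3 -c "
from h import *
s=get_state();print(s['position'],s['qpos'].round(3),s['moment'].round(2))"
```

```text
clock: 67.53
position: [0.6123, -0.0481, 0.1242]
tcp_rot: [-0.001, 0.123, 0.992, -0.0]
force: [0.2, -0.5, -0.2]
grip_width: 0.597
finger_force: 0.0
clock: 68.03
position: [0.6137, -0.0486, 0.1271]
tcp_rot: [0.002, 0.123, 0.992, -0.001]
force: [-0.7, -5.5, 3.5]
grip_width: 0.148
finger_force: 60.6
[ 0.61370364 -0.04861223  0.12714304] [-0.078  0.227  0.132  1.473 -0.002  0.169] [-0.97 -0.05  0.03]
```

```bash
python3 -m pendant '[[[0,0,0],[0,0,1]],[[0,0,0],[0,0,1]],[[0,0,0],[0,0,1]],[[0,0,0],[0,0,1]],[[0,0,0],[0,0,1]],[[0,0,0],[0,0,1]],[[0,0,0],[0,0,1]],[[0,0,0],[0,0,1]],[[0,0,0],[0,0,1]],[[0,0,0],[0,0,1]],[[0,0,0],[0,0,1]],[[0,0,0],[0,0,1]],[[0,0,0],[0,0,1]],[[0,0,0],[0,0,1]],[[0,0,0],[0,0,1]],[[0,0,0],[0,0,1]],[[0,0,0],[0,0,1]],[[0,0,0],[0,0,1]],[[0,0,0],[0,0,1]],[[0,0,0],[0,0,1]]]'
python3 -m pendant '[[[0,0,0],[0,0,1]],[[0,0,0],[0,0,1]],[[0,0,0],[0,0,0.8]],[[0,0,0],[0,0,0]]]'
python3 -c "
from h import *
s=get_state();print(s['qpos'].round(3),s['moment'].round(2))"
```

```text
clock: 70.53
position: [0.6107, -0.0497, 0.1271]
tcp_rot: [0.001, 0.903, 0.431, -0.002]
force: [-16.8, -10.6, 11.1]
grip_width: 0.147
finger_force: 61.5
clock: 71.03
position: [0.6103, -0.0493, 0.127]
tcp_rot: [0.001, 0.953, 0.301, -0.002]
force: [-19.0, -7.1, 10.6]
grip_width: 0.146
finger_force: 61.7
[-0.079  0.225  0.131  1.479 -0.004  2.45 ] [-1.73  3.79 -0.09]
```

```bash
python3 -m pendant '[[[0,0,0],[0,0,0.7]],[[0,0,0],[0,0,0]]]'
python3 -c "
from h import *
s=get_state();print(s['qpos'].round(3),s['moment'].round(2))"
```

```text
clock: 71.28
position: [0.6105, -0.0491, 0.1271]
tcp_rot: [0.001, 0.963, 0.268, -0.002]
force: [-17.3, -7.9, 10.1]
grip_width: 0.146
finger_force: 61.8
[-0.079  0.225  0.131  1.479 -0.003  2.519] [-1.55  3.52  0.36]
```

The moment jumped to 0.36 at t≈2.6: end stop. I release, lift and unwind.

```bash
python3 -m pendant '[[[0,0,0],[0,0,0]],[[0,0,0],[0,0,0]],[[0,0,0],[0,0,0]],[[0,0,-0.8],[0,0,0]],[[0,0,-1],[0,0,0]],[[0,0,-1],[0,0,-1]],[[0,0,-1],[0,0,-1]],[[0,0,-0.7],[0,0,-1]],[[0,0,0],[0,0,-1]],[[0,0,0],[0,0,-1]],[[0,0,0],[0,0,-1]],[[0,0,0],[0,0,-1]],[[0,0,0],[0,0,-1]],[[0,0,0],[0,0,-1]],[[0,0,0],[0,0,-1]],[[0,0,0],[0,0,-1]],[[0,0,0],[0,0,-1]],[[0,0,0],[0,0,-1]],[[0,0,0],[0,0,-1]],[[0,0,0],[0,0,-1]]]' -0.2 40
python3 -m pendant '[[[0,0,0],[0,0,-1]],[[0,0,0],[0,0,-1]],[[0,0,0],[0,0,-1]],[[0,0,0],[0,0,-1]],[[0,0,0],[0,0,-1]],[[0,0,0],[0,0,-1]],[[0,0,0],[0,0,-1]],[[0,0,0],[0,0,-1]],[[0,0,0],[0,0,-1]],[[0,0,0],[0,0,-1]],[[0,0,0],[0,0,-1]],[[0,0,0],[0,0,0]]]'
python3 -c "
from h import *
to([*gap((.5659,-.1638,.023),.05,-.115),.24],.023+np.pi)"
```

```text
clock: 73.78
position: [0.6132, -0.0475, 0.2383]
tcp_rot: [0.001, 0.52, 0.854, 0.0]
force: [-0.2, -1.3, -0.3]
grip_width: 0.599
finger_force: 0.0
clock: 75.28
position: [0.6131, -0.0475, 0.2383]
tcp_rot: [0.001, -0.002, 1.0, -0.0]
force: [0.4, -0.4, -0.3]
grip_width: 0.601
finger_force: 0.0
shift [-0.19 -9.21 -0.07] turn [-0.    0.01 -0.2 ] at [ 0.6131 -0.0475  0.2383]
```

```bash
python3 -m pendant '[[[0,-0.92,0],[0,0,-0.2]],[[0,-0.92,0],[0,0,0]],[[0,-0.92,0],[0,0,0]],[[0,-0.92,0],[0,0,0]],[[0,-0.92,0],[0,0,0]],[[0,-0.92,0],[0,0,0]],[[0,-0.92,0],[0,0,0]],[[0,-0.92,0],[0,0,0]],[[0,-0.92,0],[0,0,0]],[[0,-0.93,0],[0,0,0]],[[0,0,0],[0,0,0]]]'
python3 - <<'E'
from h import *
c=cam("wrist");cv2.imwrite("pics/w9.png",c[0])
p=(.5659,-.1638,.023)
to([*gap(p,.05,-.115),.125],p[2]+np.pi)
E
```

```text
clock: 76.65
position: [0.6178, -0.2798, 0.2377]
tcp_rot: [0.0, -0.011, 1.0, -0.0]
force: [0.9, 0.1, -1.1]
grip_width: 0.6
finger_force: 0.0
shift [-0.02  0.05  4.52] turn [ 0.    0.01 -0.01] at [ 0.6179 -0.2788  0.2379]
```

View pics/w9.png

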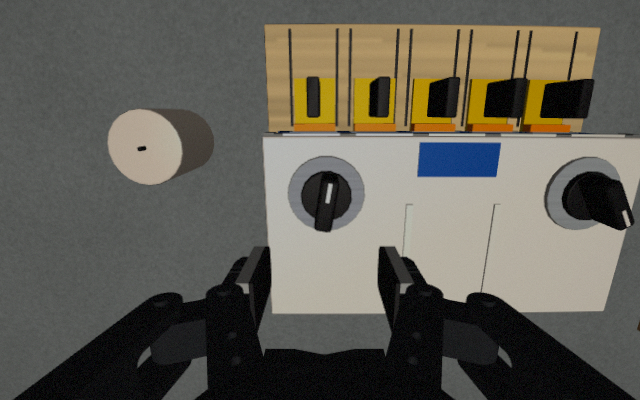

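The right knob's bar runs from (329,174) to (325,229), about 0.08 rad clockwise. The left knob at (600,200) is turned. The shims are still in.

```bash
python3 -m pendant '[[[0,0.05,0.7],[0,0,0.8]],[[0,0,0.8],[0,0,0]],[[0,0,0.8],[0,0,0]],[[0,0,0.8],[0,0,0]],[[0,0,0.8],[0,0,0]],[[0,0,0.6],[0,0,0]],[[0,0,0],[0,0,0]]]'
python3 -m pendant '[[[0,0,0],[0,0,0]],[[0,0,0],[0,0,0]],[[0,0,0],[0,0,0]],[[0,0,0],[0,0,0]]]' 1 60
python3 -m pendant '[[[0,0,0],[0,0,1]],[[0,0,0],[0,0,1]],[[0,0,0],[0,0,1]],[[0,0,0],[0,0,1]],[[0,0,0],[0,0,1]],[[0,0,0],[0,0,1]],[[0,0,0],[0,0,1]],[[0,0,0],[0,0,1]],[[0,0,0],[0,0,1]],[[0,0,0],[0,0,1]],[[0,0,0],[0,0,1]],[[0,0,0],[0,0,1]],[[0,0,0],[0,0,1]],[[0,0,0],[0,0,1]],[[0,0,0],[0,0,1]],[[0,0,0],[0,0,1]],[[0,0,0],[0,0,1]],[[0,0,0],[0,0,1]],[[0,0,0],[0,0,1]],[[0,0,0],[0,0,1]]]'
python3 -m pendant '[[[0,0,0],[0,0,1]],[[0,0,0],[0,0,1]],[[0,0,0],[0,0,1]],[[0,0,0],[0,0,1]],[[0,0,0],[0,0,0.6]],[[0,0,0],[0,0,0]]]'
python3 -c "
from h import *
s=get_state();print(s['qpos'].round(3),s['moment'].round(2),2*np.arctan2(s['tcp_rot'][2],s['tcp_rot'][1]))"
```

```text
clock: 77.58
position: [0.6176, -0.276, 0.1248]
tcp_rot: [-0.0, 0.028, 1.0, 0.0]
force: [0.3, -0.5, -0.4]
grip_width: 0.602
finger_force: 0.0
clock: 78.08
position: [0.6189, -0.2781, 0.1274]
tcp_rot: [0.002, 0.029, 1.0, -0.002]
force: [2.3, -6.6, 2.7]
grip_width: 0.146
finger_force: 61.4
clock: 80.58
position: [0.6162, -0.2799, 0.1273]
tcp_rot: [0.002, 0.858, 0.514, -0.002]
force: [-11.8, -12.7, 6.3]
grip_width: 0.145
finger_force: 61.9
clock: 81.32
position: [0.6156, -0.2793, 0.1273]
tcp_rot: [0.002, 0.952, 0.306, -0.002]
force: [-14.8, -10.4, 7.4]
grip_width: 0.147
finger_force: 62.2
[-0.424  0.381  0.324  1.514 -0.006  2.097] [-2.23  3.05 -0.14] 0.6214880758028284
```

```bash
python3 -m pendant '[[[0,0,0],[0,0,0.7]],[[0,0,0],[0,0,0.1]],[[0,0,0],[0,0,0]]]'
python3 -c "
from h import *
s=get_state();print(s['moment'].round(2),2*np.arctan2(s['tcp_rot'][2],s['tcp_rot'][1]))"
python3 -m pendant '[[[0,0,0],[0,0,0]],[[0,0,0],[0,0,0]],[[0,0,0],[0,0,0]],[[0,0,-0.8],[0,0,0]],[[0,0,-1],[0,0,0]],[[0,0,-1],[0,0,0]],[[0,0,-1],[0,0,0]],[[0,0,-1],[0,0,0]],[[0,0,-1],[0,0,0]],[[0.5,0,-1],[0,0,0]],[[-1,0,-1],[0,0,0]],[[-1,0,-1],[0,0,0]],[[-1,0,0],[0,0,0]],[[-1,0,0],[0,0,0]],[[-1,0,0],[0,0,0]],[[-1,0,0],[0,0,0]],[[0,0,0],[0,0,0]]]' -0.2 40
python3 - <<'E'
from h import *
s=cam("side");cv2.imwrite("pics/s10.png",s[0][60:330,190:420].repeat(2,0).repeat(2,1))
E
```

```text
clock: 81.7
position: [0.6155, -0.2792, 0.1273]
tcp_rot: [0.002, 0.963, 0.268, -0.002]
force: [-15.5, -9.7, 7.1]
grip_width: 0.151
finger_force: 62.4
[-2.19  3.25  0.55] 0.5431690833427297
clock: 83.82
position: [0.4994, -0.3484, 0.3464]
tcp_rot: [0.001, 0.963, 0.268, 0.001]
force: [1.3, 0.5, 0.3]
grip_width: 0.604
finger_force: 0.0
```

View pics/s10.png

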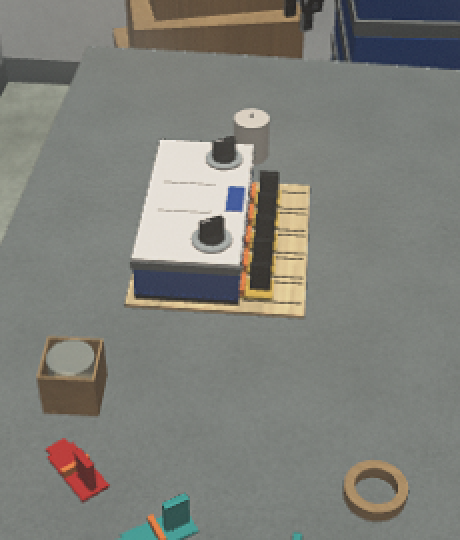

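The side view shows the lid shut, both knobs turned (crop (223,150) and (210,232)), five shims lined up at the crate (crop (262,230)), and the bystanders in place. The right bolt's moment was 0.55 at the stop. Handing in.

```bash
python3 -c "
from h import *
print(job_done())"
```

```text
the job is handed in; nothing more can be done
None
```

I handed the job in at about 84 s, and `job_done()` gave no verdict: all five yellow shims were pushed to contact in their own gaps, the lid is shut, both bolts are at their end stops, and the boxed glass, candle and tape were left alone.

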